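Load the mortar-prism bending tester and hang its splinter guard

ROBOT

A 6-joint arm with a two-finger parallel gripper is mounted at the origin on the work surface. World frame = base frame: x ahead of the robot, y to its left, z up, the work surface at z = 0. Lengths are in m, angles in rad, forces in N, time in s.
With the tool pointing down it reaches from about 0.325 to 0.775 m from the base axis. Payload 5.5 kg.
Tool frame: the origin (TCP) lies at the very end of the fingers, on their centre line; the grasp point (between the pads) lies 19 mm behind it; z points along the fingers, y is the direction in which the jaws open and shut (so a half turn about z gives the same grasp; the last joint's range is limited). The gripper opens to 85 mm and grips with 20 to 120 N. Pads are 22 mm wide; open, the fingers measure 114 mm over their backs; the gripper's body (76 mm by 85 mm) begins 54 mm behind the grasp point. The pads swing forward as they close: fully open they stand 13 mm farther back than shut.
Start: joints at [-1.307, 0.091, 1.231, -0, 1.82, -0.057], TCP at [0.189, -0.569, 0.231] pointing down, gripper open.
Joint ranges: [-2.87, 2.87], [-0.86, 2.18], [0.17, 2.46], [-1.51, 4.65], [0.06, 2.69], [-2.65, 2.65]. Speed limits (rad/s): [2.57, 2.57, 3.01, 3.14, 3.14, 3.14].

INTERFACE

Orientations are given as a unit quaternion [w, x, y, z].
In Python, from station import manip gives the robot as it stands.
- The arm moves only by the shell command python3 -m handwheel 'ROWS' [FORCE]. ROWS is JSON, a list that holds one entry, the list of rows, each a list of 7 numbers: the turn, a rotation vector about the tool's x, y, z in degrees, then the shift along the tool's x, y, z in cm, then the finger opening in cm, from 0 to 8.54. In form: [[[wx, wy, wz, x, y, z, hand], ...]]. A call has 1 to 12 rows; each row is the pose to reach, as a shift and turn from the pose commanded when the call began, along the tool's axes at that moment; what a row does not reach only later rows make up. A row lasts 1/12 s, in which the tool goes at most 41.7 mm and 7.16 degrees, less where a joint would pass 70% of its speed; a pose out of reach is approached as far as the arm can. A call with a gripper value outside its range is refused whole. The fingers move at their own pace and stop on an object; FORCE is the grip in N (left out, the last holds). Time passes only in rows, so rows that repeat a pose let the fingers close. It gives the time, the measured TCP pose, the force and the opening at its end, in the units of the state.
- manip.sense(): the state, without advancing time (a new reading comes with each control period).
- manip.get_image(name): name is "scene" or "top" or "wrist"; returns a dict with "frame" (480x640x3 uint8, red, green, blue), "intrinsics" (3x3 intrinsics, pixels), "dist_coeffs" ([k1, k2, p1, p2, k3] as OpenCV has them; the pictures are not rectified), "origin" and "orientation" of the camera in the world; the wrist camera has in their place "tool_from_camera" (4x4, takes a point from camera to tool coordinates, whose origin is the TCP and whose axes are the flange's). Camera axes: x right, y down, z forward; pixel columns grow to the right and rows downward; lengths in m; the calibration is good to about 2 mm. A picture is of the moment at which its call begins: read the wrist's pose just before it. There is no depth.
- manip.close_job(): hands the job in, once; it reports no verdict.
The state is a dict: "clock": time; "qpos": joint angles; "joint_velocities": joint speeds; "joint_torque": joint torques, N m; "ee_pos": TCP position; "orientation": TCP orientation; "force": force on the tool from outside, world axes, zero at the start; "torque": the same for the moment, N m; "opening": finger opening in m.
Only numpy, scipy, OpenCV 4.12 (cv2) and the standard library are available. Lean on these libraries where they do the work, as an engineer would, in place of code of your own. Each camera call takes 0.05 s, during which the arm holds its last target.

TASK

Get the bending tester ready for its next test: gently lay the whole mortar prism across the two support rollers and push it fully home against both back stops and the end stop, then swing the loading beam down until its roller rests on the prism. Last, hang the metal splinter guard on the front of the tester with its tray outward, sliding its two side-opening slots over the two headed pins, and leave it hanging there. Leave the other samples and labware where they are.

Things in the scene. Friction and masses are not known exactly. Their poses are not given: they have to be found in the camera images.
- prism_mid (a point): centre of the loose whole mortar prism, plain grey, 160 x 40 x 40 mm, about 0.57 kg, lying on the bench beside the tester (centre 20 mm up); its x axis is the long one. It is the only whole prism loose on the bench; those in the white tray and in the steel mould are not for use
- tester: fixed hand bending tester; grey base, x -112 to 130, y -120 to 120 mm, 25 mm high. Axes: x from front (pins' side) to back, y left, z up; origin on the bench under the centre of a prism that is home. Behind the stops stand the beam's column (x from 82, y within 31, 152 mm high) and an indicator box (x from 69, y -114 to -50, 89 mm high)
- home (a point): where the centre of a prism fully home lies, its long axis along the tester's y: tester (0, 0, 95) mm; axes as the tester's. The two support rollers lie along x (x -63 to 21 mm), at y = -50 and +50, 12 mm thick, tops at z = 75 mm
- back_stop (a point): mid-way between the faces of the two back stops, tester (20, 0, 95) mm: posts 22 mm wide at y = -50 and +50 (78 mm clear between), front faces at x = +20, tops at z = 107 mm. The prism's long side goes against both
- end_stop (a point): middle of the end stop's face, tester (0, 80, 95) mm: a post 24 mm wide, top at z = 107 mm. The prism's left end goes against it
- beam (a joint): hinge angle of the loading beam in rad: 0 = lowered, level, its roller just touching the top of a seated prism; grows as it is lifted (about 1.5 = upright). The hinge is stiff: it stays where it is left, and takes about 3 to 5 N at the handle to move
- beam_hinge (a point): middle of the beam's hinge axis, which lies along the tester's y; tester (100, 0, 135) mm
- beam_handle (a point): centre of the round steel cross-bar at the free end of the beam, 14 mm thick, 110 mm long along the tester's y, 155 mm from the hinge axis; lowered, it stands at tester (-55, 0, 135) mm. The beam, 20 mm wide and 18 mm high, meets it in the middle (45 mm of bar free either side); its loading roller is under it
- guard: splinter guard, loose, L-shaped aluminium, about 0.3 kg, standing on its tray. Origin on its underside, under the middle of the plate; z up, y left, x out of its flat back (hung, x agrees with the tester's x). Plate 5 mm thick at x = 0, y -97 to +93, its main edge 70 mm high; the tray along the bottom reaches to x = -38 mm. Two equal hooks rise from the edge
- guard_grip (a point): centre of the guard's grip, the raised middle of its top: 66 mm wide (y), 40 mm high, 10 mm thick (x); guard (0, 0, 98) mm, top at 118 mm; axes as the guard's
- slot_l (a point): left hook's slot: point on the underside of its arm, guard (0, 75, 90) mm, that rests on the left pin when hung. The slot is 20 mm high (z 70 to 90) and opens to the guard's +y: stem y 55 to 65, arm (10 mm high) to y = 91. To hang: bring the guard in from the front about 28 mm too far to -y with the pins level with the slots, slide it to +y, let it down
- slot_r (a point): the same point of the right hook, guard (0, -75, 90) mm: stem y -95 to -85, arm to y = -59 mm, slot open to +y; the gap from the arm's end to the grip's side (y = -33) is open for the pin
- pin_l (a point): middle of the left pin, tester (-125, 75, 100) mm: 8 mm thick, level along x from its post (x = -112) to a round head at x = -138 to -142 mm, 13 mm across. The guard hangs between post and head. The post is 14 x 16 mm, x -112 to -98, 112 mm high
- pin_r (a point): middle of the right pin, alike, tester (-125, -75, 100) mm
- half_a_mid (a point): centre of a broken prism half, 74 x 40 x 40 mm with a ragged end; leave alone
- half_b_mid (a point): centre of another broken prism half, 80 x 40 x 40 mm; leave alone
- cube_mid (a point): centre of a 70 mm mortar cube; leave alone
- beaker_rim (a point): centre of the mouth of a white plastic beaker, 80 mm across, 100 mm high; leave alone
- brush_grip (a point): handle of a 200 mm bench brush lying between tester and robot base, to the right; leave alone
- spatula_grip (a point): handle of a 190 mm steel lab spoon lying between tester and robot base, to the left; leave alone
- prism: the same prism; origin at the centre of its underside as it lies at first
Not all that is in view belongs to the job. What is shaped like the prism but turquoise is not meant.

How it is judged:
On the way, in this order (a step that is already met when the one before it is completed fails the run):
1. the prism lies on the rollers, home against both back stops and the end stop (x of prism_mid in the frame of tester between -0.0022 and 0.0022 m and y of prism_mid in the frame of tester between -0.0022 and 0.0022 m and z of prism_mid in the frame of tester between 0.091 and 0.098 m and angle between the x axis of prism_mid and the y axis of tester, either way round below 0.025 rad), for 0.2 s.
2. the loading beam is down with its roller on the prism, which is still home (all of step 1 and value of joint beam between -0.03 and 0.03 rad), for 0.2 s.
3. the guard hangs on both pins by its slots (x of slot_l in the frame of tester between -0.139 and -0.111 m and y of slot_l in the frame of tester between 0.063 and 0.083 m and z of slot_l in the frame of tester between 0.1 and 0.109 m and x of slot_r in the frame of tester between -0.139 and -0.111 m and y of slot_r in the frame of tester between -0.087 and -0.067 m and z of slot_r in the frame of tester between 0.1 and 0.109 m and angle between guard_grip's own z axis and vertical below 0.2 rad), for 0.2 s.
At the end, for the whole second after the job is handed in: Prism on the rollers within 2.2 mm of fully home along the tester's x and y and 0.025 rad of square; beam within 0.03 rad of 0; guard hung within 0.2 rad of upright, both slot points on top of the pins (-4 to +5 mm), between post and head, -12 to +8 mm of the pins along y; all at rest (all of step 2 and all of step 3 and linear speed of prism below 0.01 m/s and linear speed of guard below 0.02 m/s); the robot touches nothing.
It fails at once if the prism drops onto the rollers or is knocked about on them (faster than 0.5 m/s) (x of prism_mid in the frame of tester between -0.08 and 0.03 m and y of prism_mid in the frame of tester between -0.06 and 0.06 m and z of prism_mid in the frame of tester between 0.08 and 0.105 m and linear speed of prism above 0.5 m/s).
It fails at once if a broken half or the cube is moved more than 20 mm (distance of any of half_a_mid, half_b_mid, cube_mid from where it was at the start of the episode above 0.02 m).
It fails at once if the beaker, brush or spoon is moved more than 20 mm (distance of any of beaker_rim, brush_grip, spatula_grip from where it was at the start of the episode above 0.02 m).
It also fails if it takes over 72 s, if anything falls off the work surface, if the arm or the gripper's body presses on something with over 40 N, if the wrist force passes 120 N, or if a joint passes its speed limit or range.

## Working session

There is one attempt and no reset: what is moved stays moved. The work goes in short steps, Python scripts to look and compute and a shell command to move; the robot and the scene stay as the last step left them, time stands still between calls to the robot, and variables do not carry over. Pictures are saved under pics/ and viewed, and the job is handed in when it is done.

```bash
ls; mkdir -p pics; python3 - <<'E'
from station import manip
import cv2
print(manip.sense())
for n in ["scene","top","wrist"]:
    d=manip.get_image(n)
    cv2.imwrite(f"pics/{n}0.png",cv2.cvtColor(d["frame"],cv2.COLOR_RGB2BGR))
    print(n,{k:v for k,v in d.items() if k!="frame"})
E
```

```text
pics
{'clock': 0.0, 'qpos': array([-1.30669114e+00,  9.18493329e-02,  1.23190066e+00, -4.03869612e-06,
        1.81979222e+00, -5.67242662e-02]), 'joint_velocities': array([-0.00078104, -0.00112736,  0.00147139,  0.0003954 ,  0.00068678,
        0.00072266]), 'joint_torque': array([-1.85605786e-04, -4.58723938e+01, -4.18026996e+01, -2.29111520e-04,
        1.17336892e-02,  1.19982931e-05]), 'ee_pos': array([ 0.18912089, -0.56911415,  0.23014823]), 'orientation': array([-9.69339033e-04,  9.87160735e-01,  1.59727059e-01, -1.02841118e-04]), 'force': array([-0.05906927,  0.71259642,  0.2727907 ]), 'torque': array([-0.04210515, -0.00389537,  0.00709714]), 'opening': 0.08539714514426862}
scene {'intrinsics': array([[467.27256669,   0.        , 314.01391532],
       [  0.        , 467.27256669, 243.72138405],
       [  0.        ,   0.        ,   1.        ]]), 'dist_coeffs': array([0.03660923, 0.        , 0.        , 0.        , 0.        ]), 'origin': array([1.37467339, 0.01415955, 0.68354732]), 'orientation': array([-0.33376318,  0.61502453,  0.63148513, -0.3340262 ])}
top {'intrinsics':
[... 305 characters left out ...]
rientation': array([-0.02015799,  0.71625607, -0.69666292,  0.03509518])}
wrist {'intrinsics': array([[357.54221537,   0.        , 324.55472242],
       [  0.        , 357.54221537, 241.92413761],
       [  0.        ,   0.        ,   1.        ]]), 'dist_coeffs': array([-0.03046532,  0.        ,  0.        ,  0.        ,  0.        ]), 'tool_from_camera': array([[-1.31528969e-03, -9.59753069e-01, -2.80842156e-01,
         7.11862122e-02],
       [ 9.99999044e-01, -1.38204567e-03,  3.96455197e-05,
         7.56295906e-04],
       [-4.26186594e-04, -2.80841836e-01,  9.59753969e-01,
        -1.42422617e-01],
       [ 0.00000000e+00,  0.00000000e+00,  0.00000000e+00,
         1.00000000e+00]])}
```

View pics/scene0.png

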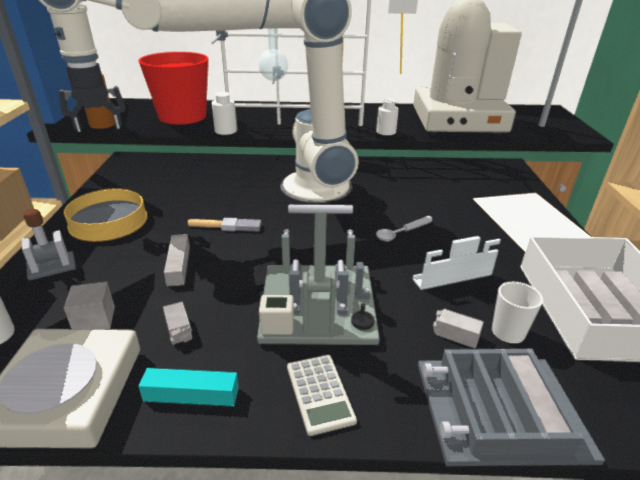

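View pics/top0.png

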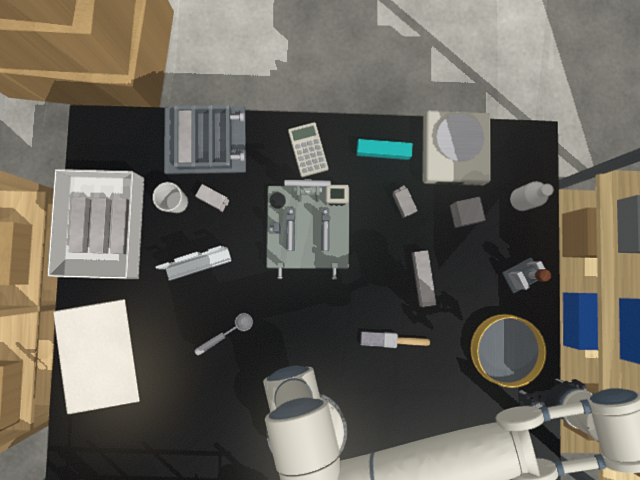

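View pics/wrist0.png

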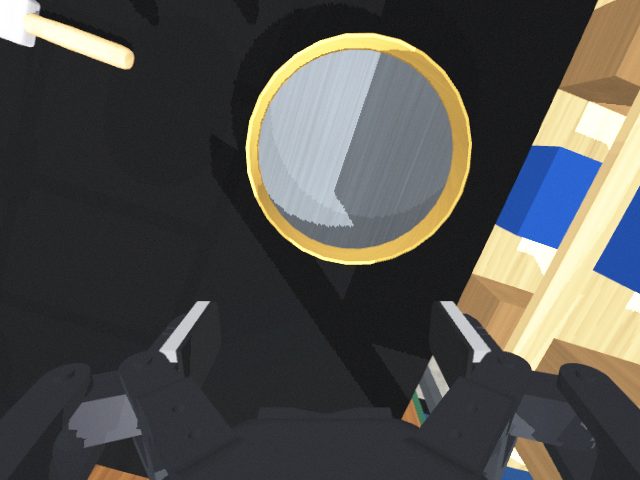

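```bash
cat > h.py <<'E'
import numpy as np, cv2
from scipy.spatial.transform import Rotation as R
def q2R(q): return R.from_quat([q[1],q[2],q[3],q[0]]).as_matrix()
def grab(manip,name,fn):
    s=manip.sense(); d=manip.get_image(name)
    if name=="wrist":
        T=np.eye(4);T[:3,:3]=q2R(s["orientation"]);T[:3,3]=s["ee_pos"]
        C=T@d["tool_from_camera"]
    else:
        C=np.eye(4);C[:3,:3]=q2R(d["orientation"]);C[:3,3]=d["origin"]
    cv2.imwrite(f"pics/{fn}.png",cv2.cvtColor(d["frame"],cv2.COLOR_RGB2BGR))
    np.savez(f"pics/{fn}.npz",C=C,K=d["intrinsics"],D=d["dist_coeffs"])
def cam(fn):
    z=np.load(f"pics/{fn}.npz");return z["C"],z["K"],z["D"]
def ray(fn,px):
    C,K,D=cam(fn);p=cv2.undistortPoints(np.array(px,float).reshape(-1,1,2),K,D).reshape(-1,2)
    d=np.c_[p,np.ones(len(p))]@C[:3,:3].T
    return C[:3,3],d
def onz(fn,px,z):
    o,d=ray(fn,px);return o+d*((z-o[2])/d[:,2])[:,None]
def tri(obs):
    A=np.zeros((3,3));b=np.zeros(3);L=[]
    for fn,px in obs:
        o,d=ray(fn,[px]);d=d[0]/np.linalg.norm(d[0]);P=np.eye(3)-np.outer(d,d);A+=P;b+=P@o;L.append((o,P))
    x=np.linalg.solve(A,b);return x,[np.linalg.norm(P@(x-o)) for o,P in L]
def proj(fn,X):
    C,K,D=cam(fn);Xc=(np.atleast_2d(X)-C[:3,3])@C[:3,:3]
    return cv2.projectPoints(Xc,np.zeros(3),np.zeros(3),K,D)[0].reshape(-1,2)
def crop(fn,x0,y0,x1,y1,out,k=4):
    im=cv2.imread(f"pics/{fn}.png")[y0:y1,x0:x1]
    cv2.imwrite(f"pics/{out}.png",cv2.resize(im,None,fx=k,fy=k,interpolation=cv2.INTER_CUBIC))
E
python3 - <<'E'
from h import *
from station import manip
for n in ["scene","top"]: grab(manip,n,n+"1")
crop("top1",260,170,450,310,"c1",4)
crop("scene1",130,200,390,350,"c2",3)
for nm,px,z in [("prism",(424,278),.04),("halfR",(405,201),.04),("turq",(385,149),.04),("halfL",(212,197),.04),("pinl",(280,272),.1),("pinr",(334,272),.1),("guard",(195,262),.07),("brush",(395,340),.02),("spoon",(225,335),.02)]:
    print(nm,onz("top1",[px],z)[0].round(3))
E
```

```text
prism [ 0.453 -0.329  0.04 ]
halfR [ 0.676 -0.271  0.04 ]
turq [ 0.829 -0.209  0.04 ]
halfL [0.671 0.292 0.04 ]
pinl [0.459 0.083 0.1  ]
pinr [ 0.463 -0.065  0.1  ]
guard [0.481 0.325 0.07 ]
brush [ 0.272 -0.251  0.02 ]
spoon [0.274 0.241 0.02 ]
```

View pics/c1.png

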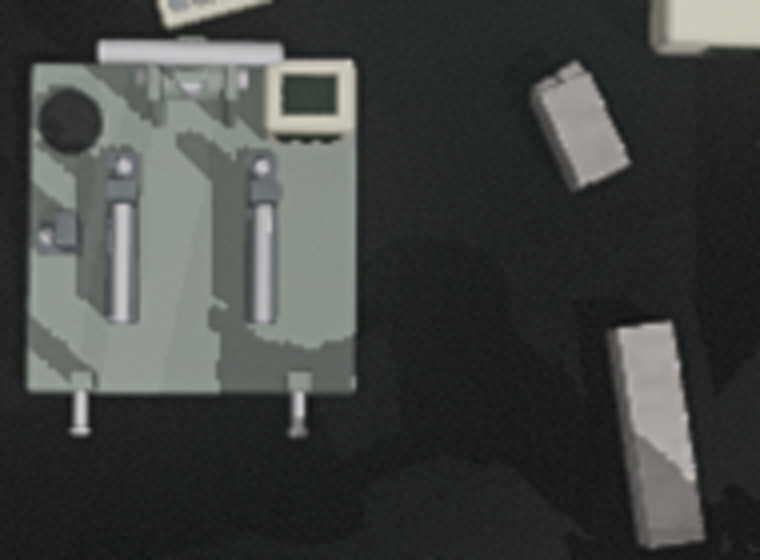

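View pics/c2.png

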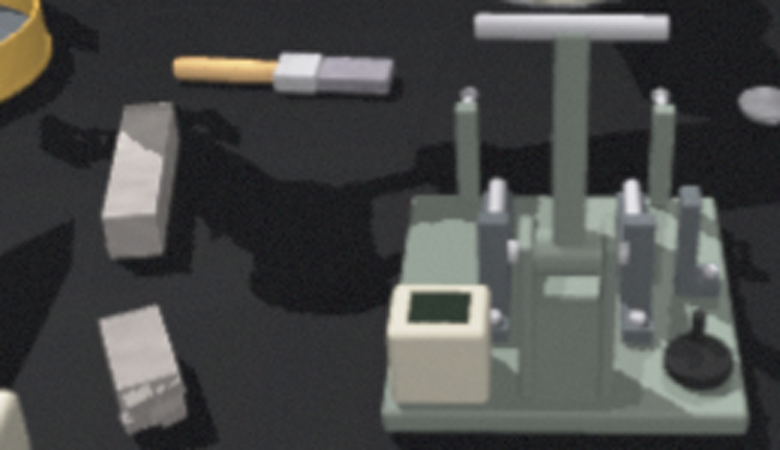

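The prism is the plain grey block at top px (424,278) / scene (177,260). The pieces at top (405,201) and (212,197) are short and ragged halves. The block at (385,149) is turquoise. Those in the tray (95,222) and mould (190,137) are excluded. Crops c1 and c2 show the (424,278) block as whole, about 56 px long. The beam is upright and the tester's pins face the robot. Next is a close-up with the wrist camera.

```bash
cat >> h.py <<'E'
def yawR(yaw):  # tool down, tool x at yaw (deg)
    c,s=np.cos(np.radians(yaw)),np.sin(np.radians(yaw))
    return np.array([[c,s,0],[s,-c,0],[0,0,-1.]])
def delta(manip,pos,yaw,Rt=None):
    s=manip.sense();R0=q2R(s["orientation"]);Rt=yawR(yaw) if Rt is None else Rt
    rv=np.degrees(R.from_matrix(R0.T@Rt).as_rotvec());sh=R0.T@(np.array(pos)-s["ee_pos"])*100
    print("t",round(s["clock"],2),"rv",rv.round(2),"shift cm",sh.round(2),"n>=",max(np.linalg.norm(sh)/4.17,np.linalg.norm(rv)/7.16).round(1))
E
python3 - <<'E'
from h import *
from station import manip
delta(manip,(0.40,-0.30,0.22),8)
E
```

```text
t 0.25 rv [-0.06  0.   10.38] shift cm [ 28.5  -18.91   1.09] n>= 8.2
```

```bash
python3 -m handwheel '[[[0,0,5,14.2,-9.5,0.5,8.5],[0,0,10.4,28.5,-18.9,1.1,8.5],[0,0,10.4,28.5,-18.9,1.1,8.5],[0,0,10.4,28.5,-18.9,1.1,8.5],[0,0,10.4,28.5,-18.9,1.1,8.5],[0,0,10.4,28.5,-18.9,1.1,8.5],[0,0,10.4,28.5,-18.9,1.1,8.5],[0,0,10.4,28.5,-18.9,1.1,8.5],[0,0,10.4,28.5,-18.9,1.1,8.5],[0,0,10.4,28.5,-18.9,1.1,8.5],[0,0,10.4,28.5,-18.9,1.1,8.5],[0,0,10.4,28.5,-18.9,1.1,8.5]]]' 40
python3 - <<'E'
from h import *
from station import manip
grab(manip,"wrist","w1")
s=manip.sense();print(s["ee_pos"],s["joint_velocities"].round(3))
E
```

```text
clock: 1.25
ee_pos: [0.3994, -0.3012, 0.2202]
orientation: [0.0, 0.998, 0.069, -0.0]
force: [-0.8, 0.5, -0.8]
opening: 0.085
[ 0.39924074 -0.30142753  0.22025622] [-0.009  0.003 -0.     0.002  0.     0.005]
```

View pics/w1.png

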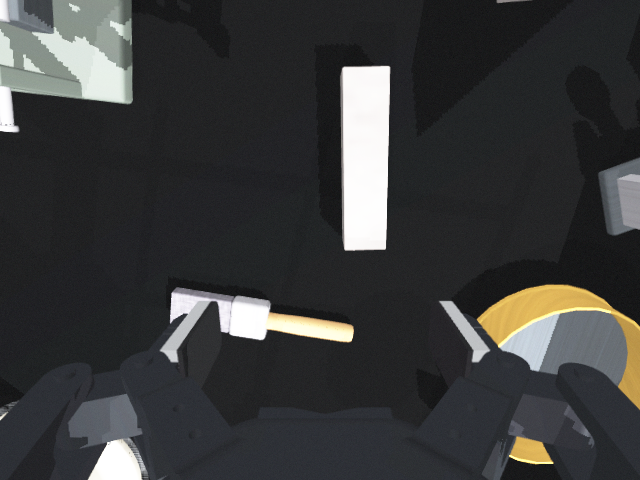

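The wrist view shows the prism at px x 342–390, y 67–250, with the brush at its lower left and the sieve at lower right.

```bash
cat >> h.py <<'E'
def quad(fn,roi,thr=(120,),show=True):
    im=cv2.imread(f"pics/{fn}.png");x0,y0,x1,y1=roi
    g=cv2.cvtColor(im,cv2.COLOR_BGR2GRAY)[y0:y1,x0:x1]
    m=(g>thr[0]).astype(np.uint8)
    c=max(cv2.findContours(m,cv2.RETR_EXTERNAL,cv2.CHAIN_APPROX_NONE)[0],key=cv2.contourArea)
    a=cv2.approxPolyDP(c,0.03*cv2.arcLength(c,True),True).reshape(-1,2)+[x0,y0]
    r=cv2.minAreaRect(c);
    return a,(r[0][0]+x0,r[0][1]+y0),r[1:],cv2.contourArea(c)
E
python3 - <<'E'
from h import *
from station import manip
a,c,r,A=quad("w1",(300,30,440,280));print(a,c,r)
P=onz("w1",a,.04);print(P.round(4))
print("sides",np.linalg.norm(np.diff(np.r_[P,P[:1]],axis=0),axis=1).round(4))
print(P.mean(0), cv2.minAreaRect((P[:,:2]*1000).astype(np.float32)))
delta(manip,(P.mean(0)[0]-.05,P.mean(0)[1],0.16),8)
E
```

```text
[[389  66]
 [342  68]
 [345 250]
 [385 248]] (365.0, 158.0) ((184.0, 48.0), 90.0)
[[ 0.5342 -0.3374  0.04  ]
 [ 0.5272 -0.2991  0.04  ]
 [ 0.3713 -0.3255  0.04  ]
 [ 0.3784 -0.3627  0.04  ]]
sides [0.0389 0.1582 0.0379 0.1578]
[ 0.4527674  -0.33115016  0.04      ] ((452.7283630371094, -331.43011474609375), (158.62319946289062, 38.94329071044922), 9.61489486694336)
t 1.3 rv [ 0.02  0.03 -0.13] shift cm [-0.05  2.99  6.03] n>= 1.6
```

```bash
python3 - <<'E'
from h import *
from station import manip
delta(manip,(.4528,-.3312,0.13),9.6)
E
```

```text
t 1.3 rv [ 0.02  0.03 -1.73] shift cm [4.9  3.68 9.02] n>= 2.6
```

```bash
python3 -m handwheel '[[[0,0,-1.7,2.5,1.8,4.5,8.5],[0,0,-1.7,4.9,3.7,9,8.5],[0,0,-1.7,4.9,3.7,9,8.5],[0,0,-1.7,4.9,3.7,9,8.5],[0,0,-1.7,4.9,3.7,9,8.5],[0,0,-1.7,4.9,3.7,9,8.5]]]'
python3 - <<'E'
from h import *
from station import manip
grab(manip,"wrist","w2")
E
```

```text
clock: 1.8
ee_pos: [0.4531, -0.331, 0.1319]
orientation: [0.001, 0.997, 0.084, 0.0]
force: [0.4, -0.9, 0.9]
opening: 0.0851
```

View pics/w2.png

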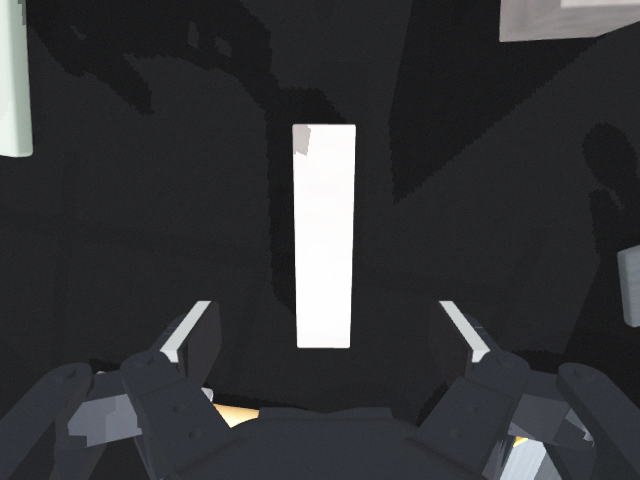

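```bash
python3 - <<'E'
from h import *
from station import manip
a,c,r,A=quad("w2",(260,100,400,370),(90,));print(a,c,r)
b=np.array([[389,66],[342,68],[345,250],[385,248]])
a=np.array(sorted(a.tolist(),key=lambda p:p[1])); a=np.r_[a[:2][np.argsort(-a[:2,0])],a[2:][np.argsort(a[2:,0])]]
for p,q in zip(a,b): print(p,tri([("w2",p),("w1",q)]))
P=onz("w2",a,.04);print(P.round(4),P.mean(0))
print(cv2.minAreaRect((P[:,:2]*1000).astype(np.float32)))
print(manip.sense()["ee_pos"])
E
```

```text
[[293 124]
 [297 346]
 [348 347]
 [355 125]] (323.5, 235.5) ((223.0, 63.0), 90.0)
[355 125] (array([ 0.53443903, -0.3376596 ,  0.03853474]), [np.float64(7.834579706782253e-05), np.float64(7.834579706787497e-05)])
[293 124] (array([ 0.52850043, -0.29897284,  0.0337045 ]), [np.float64(0.0002757575532580105), np.float64(0.00027575755325793275)])
[297 346] (array([ 0.37057836, -0.32516469,  0.03712333]), [np.float64(0.0006284467665155586), np.float64(0.0006284467665156204)])
[348 347] (array([ 0.37873338, -0.3622725 ,  0.04111735]), [np.float64(0.0001598166665256945), np.float64(0.00015981666652561442)])
[[ 0.5343 -0.3376  0.04  ]
 [ 0.5285 -0.2993  0.04  ]
 [ 0.3726 -0.3245  0.04  ]
 [ 0.3781 -0.3623  0.04  ]] [ 0.45339814 -0.33093346  0.04      ]
((453.30218505859375, -330.80499267578125), (158.43426513671875, 38.76283645629883), 8.980244636535645)
[ 0.45353024 -0.3310501   0.13283412]
```

```bash
python3 -m handwheel '[[[0,0,0.3,0,0,4,8.5],[0,0,0.3,0,0,8,8.5],[0,0,0.3,0,0,10.5,8.5],[0,0,0.3,0,0,12.4,8.5],[0,0,0.3,0,0,12.4,8.5],[0,0,0.3,0,0,12.4,3],[0,0,0.3,0,0,12.4,3],[0,0,0.3,0,0,12.4,3],[0,0,0.3,0,0,12.4,3],[0,0,0.3,0,0,12.4,3],[0,0,0.3,0,0,12.4,3],[0,0,0.3,0,0,12.4,3]]]' 60
```

```text
clock: 2.85
ee_pos: [0.455, -0.3309, 0.0093]
orientation: [0.001, 0.997, 0.082, 0.002]
force: [-1.8, 1.8, 6.9]
opening: 0.0392
```

```bash
python3 - <<'E'
from h import *
from station import manip
delta(manip,(.41,-.02,0.25),92)
E
```

```text
t 2.85 rv [ 2.600e-01 -2.000e-02 -8.262e+01] shift cm [  0.7  -31.33 -24.16] n>= 11.5
```

```bash
python3 -m handwheel '[[[0,0,0,0,0,-2,3],[0,0,0,0,0,-5,3],[0,0,-5,0,-1,-9,3],[0,0,-11,0,-3,-12,3],[0,0,-18,0,-6,-14.5,3],[0,0,-25,0,-9.5,-17,3],[0,0,-32,0.2,-13,-19,3],[0,0,-39,0.4,-16.5,-21,3],[0,0,-46,0.5,-20,-22.5,3],[0,0,-53,0.6,-23.5,-24,3],[0,0,-60,0.7,-27,-24,3],[0,0,-67,0.7,-30,-24,3]]]'
python3 - <<'E'
from h import *
from station import manip
delta(manip,(.41,-.02,0.25),92)
E
```

```text
clock: 3.85
ee_pos: [0.4113, -0.0309, 0.2475]
orientation: [0.001, 0.784, 0.621, 0.001]
force: [0.3, 0.4, -6.5]
opening: 0.0391
t 3.85 rv [  0.13  -0.02 -15.24] shift cm [ 1.03 -0.38 -0.25] n>= 2.1
```

```bash
python3 -m handwheel '[[[0,0,-7,1,-0.4,-0.2,3],[0,0,-14,1,-0.4,-0.2,3],[0,0,-15.2,1,-0.4,-0.2,3],[0,0,-15.2,1,-0.4,-0.2,3],[0,0,-15.2,1,-0.4,-0.2,3],[0,0,-15.2,1,-0.4,-0.2,3]]]'
python3 - <<'E'
from h import *
from station import manip
grab(manip,"wrist","w3")
print(manip.sense()["joint_velocities"].round(3))
E
```

```text
clock: 4.35
ee_pos: [0.4101, -0.0227, 0.248]
orientation: [-0.0, 0.699, 0.716, -0.0]
force: [0.8, -0.1, -5.1]
opening: 0.0391
[ 0.     0.001 -0.    -0.     0.001 -0.01 ]
```

View pics/w3.png

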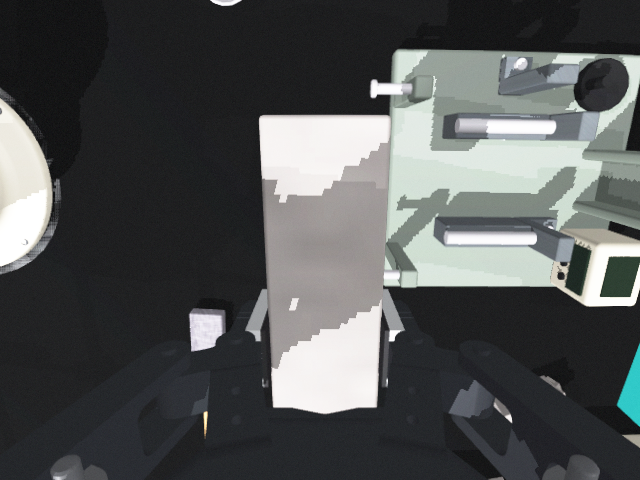

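```bash
python3 -m handwheel '[[[0,0,0,2.5,-2,-1,3],[0,0,0,5,-3.5,-2,3],[0,0,0,5,-3.5,-2,3],[0,0,0,5,-3.5,-2,3],[0,0,0,5,-3.5,-2,3],[0,0,0,5,-3.5,-2,3]]]'
python3 - <<'E'
from h import *
from station import manip
grab(manip,"wrist","w4")
crop("w3",360,30,640,310,"w3c",2.8)
crop("w4",330,30,640,340,"w4c",2.5)
E
```

```text
clock: 4.9
ee_pos: [0.374, 0.0262, 0.2676]
orientation: [-0.0, 0.698, 0.716, -0.0]
force: [1.0, -0.0, -6.0]
opening: 0.0389
```

View pics/w3c.png

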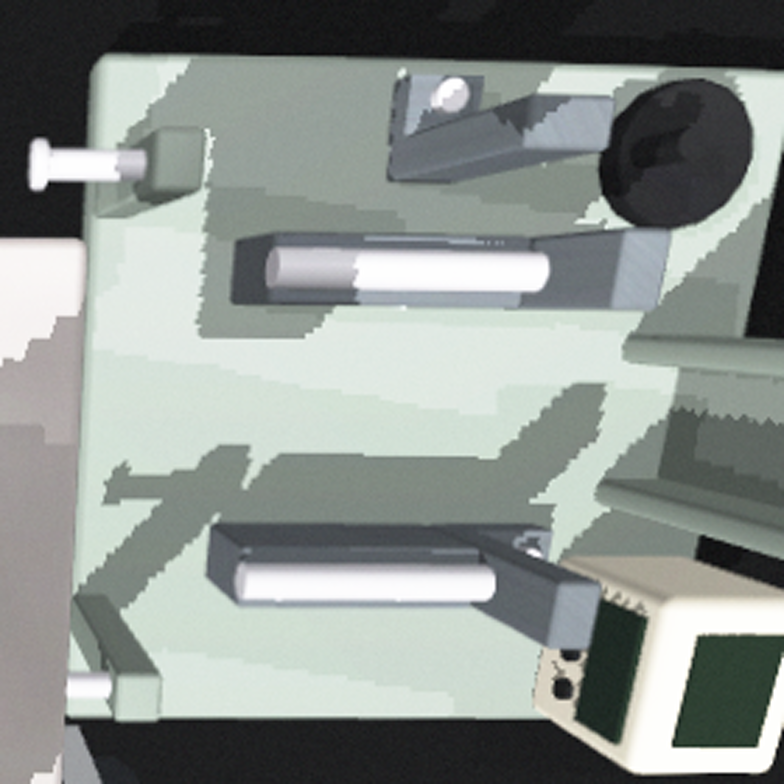

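View pics/w4c.png

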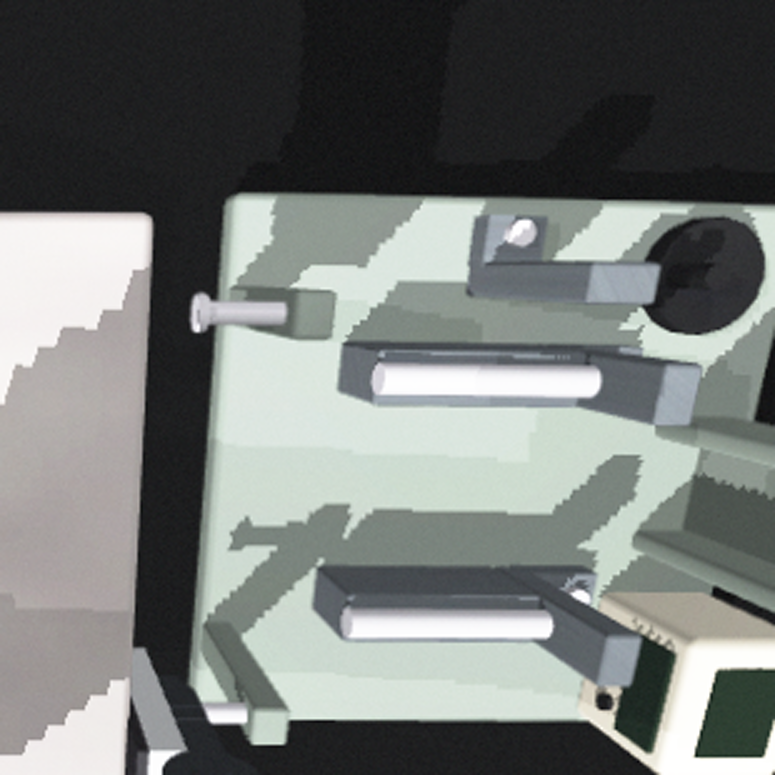

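```bash
cat > m1.py <<'E'
from h import *
f3=lambda p:(p[0]/2.8+360-.4,p[1]/2.8+30-.4)
f4=lambda p:(p[0]/2.5+330-.4,p[1]/2.5+30-.4)
O={"bsL":((616,268),(661,391),107,(20,50)),"bsR":((553,612),(602,656),107,(20,-50)),"es":((566,150),(620,300),107,(0,80)),
"pinLhead":((38,165),(199,312),100,(-140,75)),"postR":((137,697),(268,727),112,(-105,-75)),
"rollL_frontend":((267,270),(373,380),69,(-63,50)),"rollR_frontend":((236,582),(343,620),69,(-63,-50)),
"baseFL":((92,60),(228,196),25,(-112,120)),"dome":((677,160),None,40,(0,0))}
W=[];T=[]
for k,(a,b,z,t) in O.items():
    if b is None: continue
    x,e=tri([("w3",f3(a)),("w4",f4(b))])
    p3=onz("w3",[f3(a)],z/1e3)[0];p4=onz("w4",[f4(b)],z/1e3)[0]
    print(k,x.round(4),"res",np.round(e[0]*1e3,2),"z",z,"| on plane",p3[:2].round(4),p4[:2].round(4))
    W.append((p3+p4)[:2]/2);T.append(t)
W=np.array(W);T=np.array(T)/1e3
mw,mt=W.mean(0),T.mean(0);H=(T-mt).T@(W-mw)
th=np.arctan2(H[0,1]-H[1,0],H[0,0]+H[1,1]);c,s=np.cos(th),np.sin(th);Rm=np.array([[c,-s],[s,c]])
t=mw-Rm@mt;print("tester origin",t.round(4),"yaw deg",np.degrees(th).round(2));print(((W-(T@Rm.T+t))*1e3).round(1))
E
python3 m1.py
```

```text
bsL [0.6083 0.063  0.1013] res 0.5 z 107 | on plane [0.6038 0.0625] [0.6045 0.0638]
bsR [ 0.6112 -0.0384  0.0996] res 0.01 z 107 | on plane [ 0.606  -0.0362] [ 0.6054 -0.0351]
es [0.5896 0.0933 0.098 ] res 0.09 z 107 | on plane [0.5839 0.0919] [0.5834 0.0935]
pinLhead [0.4446 0.0847 0.0975] res 0.04 z 100 | on plane [0.4443 0.0844] [0.444  0.0848]
postR [ 0.4814 -0.0647  0.1109] res 0.27 z 112 | on plane [ 0.4814 -0.0641] [ 0.4808 -0.0642]
rollL_frontend [0.5209 0.0602 0.0672] res 0.15 z 69 | on plane [0.5204 0.0602] [0.52   0.0603]
rollR_frontend [ 0.526  -0.042   0.0588] res 0.32 z 69 | on plane [ 0.5221 -0.0394] [ 0.5218 -0.0378]
baseFL [0.4712 0.1288 0.0166] res 0.13 z 25 | on plane [0.4696 0.1269] [0.4692 0.1282]
tester origin [0.5847 0.0125] yaw deg 1.35
[[ 0.6  0.1]
 [-0.2  1.3]
 [ 0.8  0.2]
 [ 1.2  0.4]
 [-0.5  0.8]
 [-0.4 -0.8]
 [-1.   0.3]
 [-0.5 -2.3]]
```

```bash
cat >> h.py <<'E'
TO=np.array([0.5847,0.0125]);TY=1.35
def t2w(x,y,z):
    c,s=np.cos(np.radians(TY)),np.sin(np.radians(TY));return np.array([TO[0]+c*x-s*y,TO[1]+s*x+c*y,z])
def w2t(p):
    c,s=np.cos(np.radians(TY)),np.sin(np.radians(TY));d=np.array(p)[:2]-TO;return np.array([c*d[0]+s*d[1],-s*d[0]+c*d[1],p[2]])
E
python3 - <<'E'
from h import *
from station import manip
delta(manip,t2w(-.005,-.004,.15),91.35)
E
```

```text
t 4.95 rv [-0.08  0.01  0.14] shift cm [-2.31 20.54 11.73] n>= 5.7
```

```bash
python3 -m handwheel '[[[0,0,0.1,-0.5,3,0,3],[0,0,0.1,-1,7,1,3],[0,0,0.1,-1.5,11,3,3],[0,0,0.1,-2,15,5,3],[0,0,0.1,-2.3,18.5,7.5,3],[0,0,0.1,-2.3,20.5,10,3],[0,0,0.1,-2.3,20.5,11.7,3],[0,0,0.1,-2.3,20.5,11.7,3],[0,0,0.1,-2.3,20.5,11.7,3],[0,0,0.1,-2.3,20.5,11.7,3]]]'
python3 - <<'E'
from h import *
from station import manip
print(w2t(manip.sense()["ee_pos"]))
delta(manip,t2w(-.005,-.004,.088),91.35)
grab(manip,"wrist","w5")
E
```

```text
clock: 5.78
ee_pos: [0.5796, 0.009, 0.1529]
orientation: [0.001, 0.698, 0.716, 0.001]
force: [-0.3, 0.2, -5.1]
opening: 0.0392
[-0.00517376 -0.00338832  0.15286244]
t 5.78 rv [0.09 0.01 0.09] shift cm [-0.06  0.01  6.49] n>= 1.6
```

View pics/w5.png

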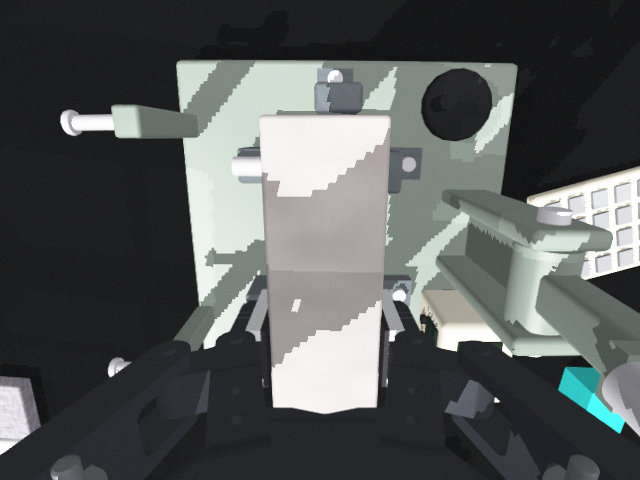

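```bash
python3 -m handwheel '[[[0,0,0.1,0,0,1.5,3],[0,0,0.1,0,0,3,3],[0,0,0.1,0,0,4.3,3],[0,0,0.1,0,0,5.3,3],[0,0,0.1,0,0,6,3],[0,0,0.1,0,0,6.4,3],[0,0,0.1,0,0,6.4,3],[0,0,0.1,0,0,6.4,3]]]'; python3 -m handwheel '[[[0,0,0,0,0,0.1,3],[0,0,0,0,0,0.2,3],[0,0,0,0,0,0.3,3],[0,0,0,0,0,0.4,3],[0,0,0,0,0,0.4,3],[0,0,0,0,0,0.4,3]]]'
```

```text
clock: 6.5
ee_pos: [0.5796, 0.0094, 0.0878]
orientation: [0.0, 0.699, 0.716, 0.0]
force: [0.5, -0.1, -5.1]
opening: 0.0391
clock: 7.0
ee_pos: [0.5797, 0.0094, 0.0843]
orientation: [0.0, 0.699, 0.716, 0.0]
force: [-2.1, -1.0, 1.6]
opening: 0.0391
```

```bash
python3 -m handwheel '[[[0,0,0,0,0.1,0,3],[0,0,0,0,0.2,0,3],[0,0,0,0,0.3,0,3],[0,0,0,0,0.4,0,3],[0,0,0,0,0.45,0,3],[0,0,0,0,0.45,0,3]]]'; python3 -m handwheel '[[[0,0,0,0.1,0,0,3],[0,0,0,0.2,0,0,3],[0,0,0,0.3,0,0,3],[0,0,0,0.4,0,0,3],[0,0,0,0.4,0,0,3]]]'
```

```text
clock: 7.5
ee_pos: [0.5837, 0.0096, 0.0843]
orientation: [-0.0, 0.698, 0.716, -0.0]
force: [-5.6, -0.1, 3.6]
opening: 0.0393
clock: 7.92
ee_pos: [0.5848, 0.0129, 0.0843]
orientation: [0.001, 0.699, 0.715, 0.001]
force: [0.1, -4.7, 3.7]
opening: 0.0392
```

```bash
python3 -m handwheel '[[[0,0,0,0.1,0.05,0,3],[0,0,0,0.2,0.1,0,3],[0,0,0,0.2,0.15,0,3],[0,0,0,0.2,0.15,0,3]]]'; python3 -m handwheel '[[[0,0,0,0.1,0.05,0,3],[0,0,0,0.2,0.1,0,3],[0,0,0,0.2,0.15,0,3],[0,0,0,0.2,0.15,0,3]]]'
```

```text
clock: 8.25
ee_pos: [0.5854, 0.0149, 0.0843]
orientation: [0.001, 0.699, 0.715, -0.0]
force: [-3.9, -5.3, 5.1]
opening: 0.0389
clock: 8.58
ee_pos: [0.5855, 0.015, 0.0843]
orientation: [0.001, 0.699, 0.715, -0.003]
force: [-9.9, -11.5, 8.4]
opening: 0.0391
```

```bash
python3 -m handwheel '[[[0,0,0,0,0,0,6.5],[0,0,0,0,0,0,6.5],[0,0,0,0,0,0,6.5],[0,0,0,0,0,0,6.5],[0,0,0,0,0,-3,6.5],[0,0,0,0,0,-6,6.5],[0,0,0,0,0,-10,6.5],[0,0,0,0,-2,-12,6.5],[0,0,0,0,-4,-12,4],[0,0,0,0,-5,-12,0],[0,0,0,0,-5,-12,0],[0,0,0,0,-5,-12,0]]]'
python3 - <<'E'
from h import *
from station import manip
print(w2t(manip.sense()["ee_pos"]))
grab(manip,"wrist","w6")
E
```

```text
clock: 9.58
ee_pos: [0.5368, 0.0168, 0.2034]
orientation: [0.0, 0.698, 0.716, 0.0]
force: [0.4, 0.3, 0.6]
opening: 0.0168
[-0.04778883  0.0054019   0.20342325]
```

View pics/w6.png

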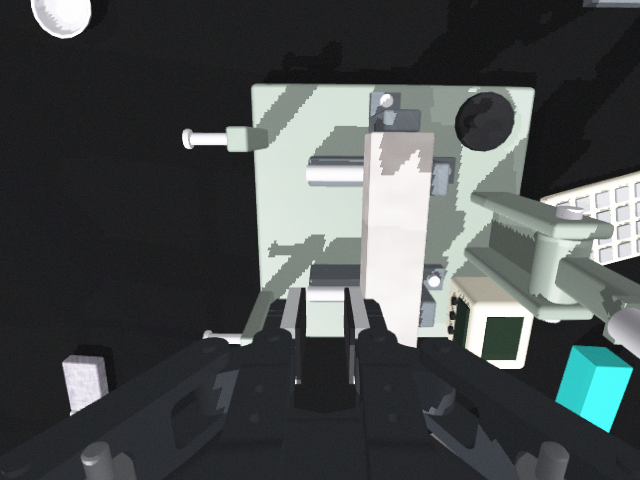

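```bash
python3 - <<'E'
from h import *
crop("w6",300,80,480,260,"w6c",4)
E
```

```text
(no output)
```

View pics/w6c.png

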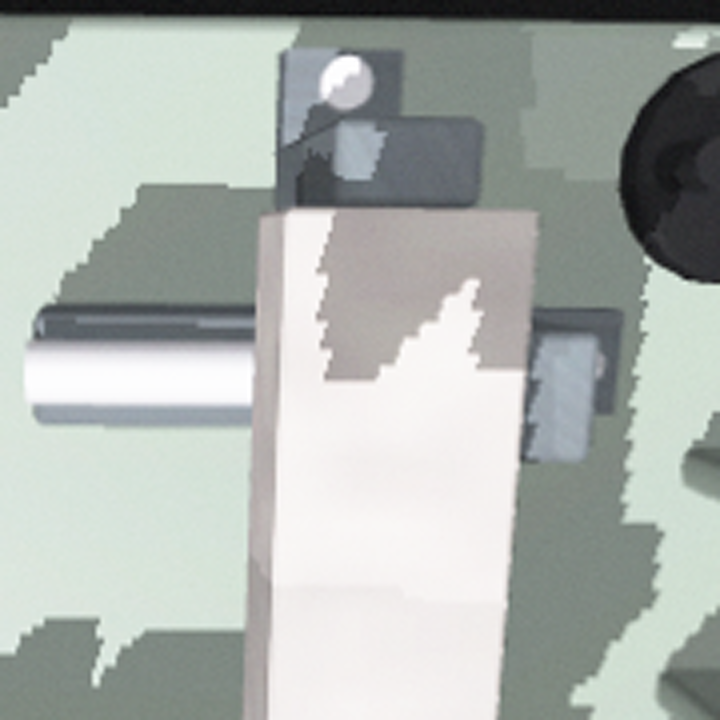

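```bash
python3 - <<'E'
from h import *
from station import manip
delta(manip,t2w(-.045,.030,.085),91.35)
E
```

```text
t 9.63 rv [ 0.01 -0.01  0.05] shift cm [ 2.47  0.26 11.8 ] n>= 2.9
```

```bash
python3 -m handwheel '[[[0,0,0,2.5,0,3,0],[0,0,0,2.5,0,7,0],[0,0,0,2.5,0,10,0],[0,0,0,2.5,0.2,11.8,0],[0,0,0,2.5,0.3,11.8,0],[0,0,0,2.5,0.6,11.8,0],[0,0,0,2.5,0.8,11.8,0],[0,0,0,2.5,1.0,11.8,0],[0,0,0,2.5,1.1,11.8,0],[0,0,0,2.5,1.2,11.8,0],[0,0,0,2.5,1.2,11.8,0]]]'
python3 - <<'E'
from h import *
from station import manip
s=manip.sense();print(w2t(s["ee_pos"]),s["force"],s["opening"])
E
```

```text
clock: 10.55
ee_pos: [0.5487, 0.0417, 0.0863]
orientation: [0.001, 0.699, 0.716, 0.001]
force: [0.2, 0.2, 0.3]
opening: 0.0
[-0.035267    0.03002707  0.08626166] [0.20064684 0.20509326 0.32507375] 3.570416521042745e-05
```

```bash
python3 -m handwheel '[[[0,0,0,0,0.1,0,0],[0,0,0,0,0.2,0,0],[0,0,0,0,0.3,0,0],[0,0,0,0,0.3,0,0]]]'; python3 -m handwheel '[[[0,0,0,0,0.1,0,0],[0,0,0,0,0.2,0,0],[0,0,0,0,0.3,0,0],[0,0,0,0,0.3,0,0]]]'
```

```text
clock: 10.88
ee_pos: [0.5509, 0.0418, 0.0854]
orientation: [-0.0, 0.699, 0.716, -0.0]
force: [-1.4, -0.1, 1.3]
opening: -0.0001
clock: 11.22
ee_pos: [0.5514, 0.0419, 0.0854]
orientation: [-0.002, 0.698, 0.716, -0.002]
force: [-14.9, -0.6, 7.7]
opening: 0.0001
```

```bash
python3 -m handwheel '[[[0,0,0,0,-0.8,0,0],[0,0,0,-3,-1.2,0,0],[0,0,0,-6,-1.2,0,0],[0,0,0,-6,-1.0,0,0],[0,0,0,-6,-0.6,0,0],[0,0,0,-6,-0.4,0,0],[0,0,0,-6,-0.2,0,0],[0,0,0,-6,0,0,0],[0,0,0,-6,0,0,0]]]'; python3 - <<'E'
from h import *
from station import manip
s=manip.sense();print(w2t(s["ee_pos"]),s["force"],s["opening"])
E
```

```text
clock: 11.97
ee_pos: [0.5525, -0.0179, 0.0852]
orientation: [-0.003, 0.698, 0.716, -0.003]
force: [-16.8, -3.2, 9.4]
opening: 0.0001
[-0.0329253  -0.02958704  0.08523815] [-16.80965233  -3.21500961   9.35040425] 0.00010187622162793772
```

```bash
python3 -m handwheel '[[[0,0,0,0,-1,0,0],[0,0,0,-3.5,-1.2,0,0],[0,0,0,-7.2,-1.2,0,0],[0,0,0,-7.2,-1,0,0],[0,0,0,-7.2,1.5,0,0],[0,0,0,-7.2,3.3,0,0],[0,0,0,-6.9,3.3,0,0],[0,0,0,-6.5,3.3,0,0],[0,0,0,-6.3,3.3,0,0],[0,0,0,-6.2,3.3,0,0],[0,0,0,-6.1,3.3,0,0],[0,0,0,-6.1,3.3,0,0]]]'; python3 - <<'E'
from h import *
from station import manip
s=manip.sense();print(w2t(s["ee_pos"]),s["force"],s["opening"])
E
```

```text
clock: 12.97
ee_pos: [0.5897, -0.078, 0.0855]
orientation: [0.0, 0.698, 0.716, -0.0]
force: [0.6, -0.4, -0.7]
opening: 0.0001
[ 0.00284697 -0.09058633  0.08548208] [ 0.55444077 -0.40288686 -0.70543271] 8.193066244754002e-05
```

```bash
python3 -m handwheel '[[[0,0,0,0.1,0,0,0],[0,0,0,0.15,0,0,0],[0,0,0,0.2,0,0,0],[0,0,0,0.2,0,0,0]]]';python3 -m handwheel '[[[0,0,0,0.1,0,0,0],[0,0,0,0.2,0,0,0],[0,0,0,0.3,0,0,0],[0,0,0,0.3,0,0,0]]]'
```

```text
clock: 13.3
ee_pos: [0.5897, -0.0778, 0.0855]
orientation: [0.001, 0.699, 0.715, -0.001]
force: [-0.5, -5.9, 0.7]
opening: 0.0001
clock: 13.63
ee_pos: [0.5897, -0.0778, 0.0856]
orientation: [0.003, 0.7, 0.714, -0.003]
force: [0.4, -15.7, -1.4]
opening: 0.0
```

```bash
python3 -m handwheel '[[[0,0,0,-1.5,0,0,0],[0,0,0,-2.5,0,-3,0],[0,0,0,-2.5,0,-7,0],[0,0,0,-2.5,-3,-11,0],[0,0,0,-2.5,-7,-14,0],[0,0,0,-1,-11,-17,0],[0,0,0,1,-15,-19,2],[0,0,0,3,-18,-20,3],[0,0,0,5,-18,-20,3],[0,0,0,5,-18,-20,3],[0,0,0,5,-18,-20,3]]]'; python3 - <<'E'
from h import *
from station import manip
s=manip.sense();print(w2t(s["ee_pos"]),s["force"],s["opening"])
for n in ["wrist","top","scene"]: grab(manip,n,n+"7")
a=(98/4+260,52/4+170);b=(283/4+260,52/4+170)
for l,r in [((290,209),(351,209))]:
    print(tri([("top1",a),("scene1",(351,209))]),tri([("top1",b),("scene1",(290,209))]))
E
```

```text
clock: 14.55
ee_pos: [0.4083, -0.0267, 0.2874]
orientation: [0.002, 0.698, 0.716, 0.002]
force: [-0.6, 0.1, -0.5]
opening: 0.0302
[-0.17722725 -0.0350284   0.2873759 ] [-0.63982485  0.0897278  -0.52260727] 0.030154161916545845
(array([0.67157521, 0.0675403 , 0.28878194]), [np.float64(0.0001433063865677209), np.float64(0.00014330638656773588)]) (array([ 0.67492289, -0.04043321,  0.28838205]), [np.float64(0.0031031921720714754), np.float64(0.0031031921720714555)])
```

View pics/wrist7.png

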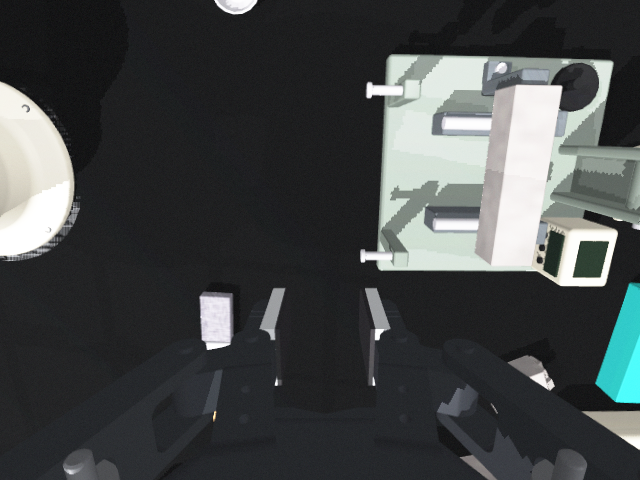

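View pics/scene7.png

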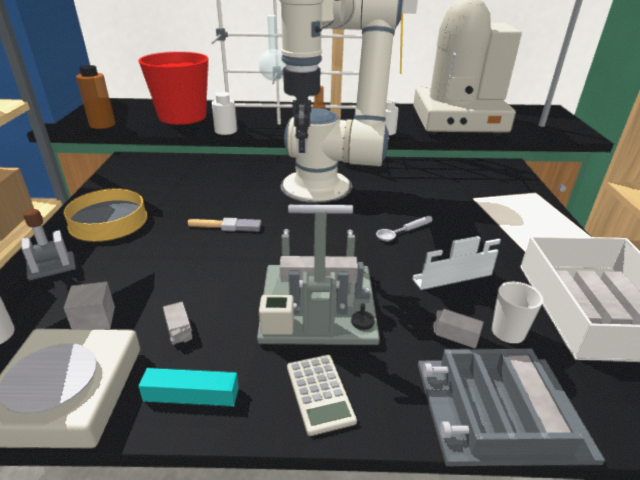

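```bash
python3 - <<'E'
from h import *
from station import manip
print(w2t((.673,.0136,.2886)))
delta(manip,t2w(.0883,.030,.345),91.35)
delta(manip,t2w(.0883,.030,.2766),91.35)
E
```

```text
[ 0.08830141 -0.00098063  0.2886    ]
t 14.7 rv [-0.08 -0.02  0.02] shift cm [ 6.63 26.48 -6.09] n>= 6.7
t 14.7 rv [-0.08 -0.02  0.02] shift cm [ 6.63 26.49  0.75] n>= 6.6
```

```bash
python3 -m handwheel '[[[0,0,0,1,2,-3,3],[0,0,0,3,5,-6.1,3.4],[0,0,0,5,9,-6.1,3.4],[0,0,0,6.6,13,-6.1,3.4],[0,0,0,6.6,17,-6.1,3.4],[0,0,0,6.6,21,-6.1,3.4],[0,0,0,6.6,25,-6.1,3.4],[0,0,0,6.6,26.5,-6.1,3.4],[0,0,0,6.6,26.5,-6.1,3.4],[0,0,0,6.6,26.5,-6.1,3.4],[0,0,0,6.6,26.5,-6.1,3.4]]]'; python3 - <<'E'
from h import *
from station import manip
s=manip.sense();print(w2t(s["ee_pos"]),s["opening"])
grab(manip,"wrist","w8")
E
```

```text
clock: 15.62
ee_pos: [0.6721, 0.044, 0.3452]
orientation: [-0.001, 0.699, 0.715, -0.001]
force: [0.1, 0.0, 0.9]
opening: 0.0337
[0.08812776 0.02947235 0.34519531] 0.03368867228273463
```

View pics/w8.png

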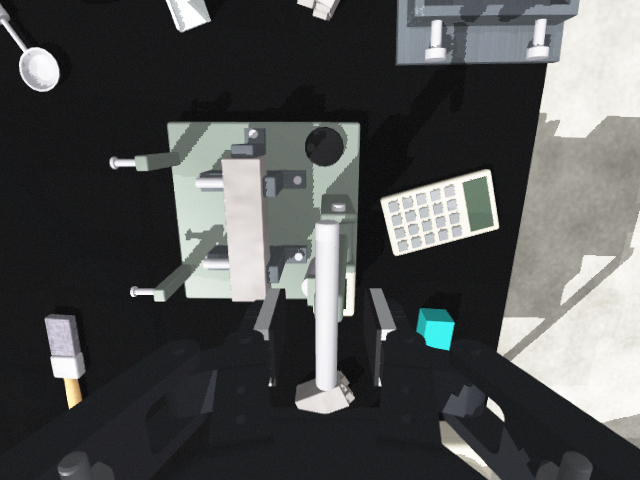

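```bash
python3 - <<'E'
from h import *
for p in [(327,222),(326,300),(326,390)]: print(w2t(onz("w8",[p],.2886)[0]).round(4))
E
python3 -m handwheel '[[[0,0,0,0,0,2,3.4],[0,0,0,0,0,4,3.4],[0,0,0,0,0,6,3.4],[0,0,0,0,0,6.8,3.4],[0,0,0,0,0,6.8,3.4],[0,0,0,0,0,6.8,0.5],[0,0,0,0,0,6.8,0.5],[0,0,0,0,0,6.8,0.5],[0,0,0,0,0,6.8,0.5],[0,0,0,0,0,6.8,0.5],[0,0,0,0,0,6.8,0.5]]]' 25
```

```text
[0.0894 0.0536 0.2886]
[0.0888 0.0049 0.2886]
[ 0.0888 -0.0607  0.2886]
clock: 16.58
ee_pos: [0.672, 0.0447, 0.2808]
orientation: [0.001, 0.699, 0.716, 0.001]
force: [-3.0, -1.1, 5.9]
opening: 0.0127
```

```bash
python3 - <<'E'
import numpy as np
t0=1.495
for t in [1.4,1.27,1.14,1.0,.87,.75,.62,.5,.37,.25,.15,0]:
    print(t,"y",round(15.5*(np.cos(t0)-np.cos(t)),2),"z",round(15.5*(np.sin(t0)-np.sin(t)),2))
E
```

```text
1.4 y -1.46 z 0.18
1.27 y -3.42 z 0.65
1.14 y -5.3 z 1.37
1.0 y -7.2 z 2.41
0.87 y -8.82 z 3.61
0.75 y -10.17 z 4.89
0.62 y -11.44 z 6.45
0.5 y -12.43 z 8.02
0.37 y -13.28 z 9.85
0.25 y -13.84 z 11.62
0.15 y -14.15 z 13.14
0 y -14.33 z 15.46
```

```bash
python3 -m handwheel '[[[0,0,0,0,-1.5,0.2,0.5],[0,0,0,0,-3.4,0.65,0.5],[0,0,0,0,-5.3,1.35,0.5],[0,0,0,0,-7.2,2.4,0.5],[0,0,0,0,-8.8,3.6,0.5],[0,0,0,0,-10.2,4.9,0.5],[0,0,0,0,-10.2,4.9,0.5]]]'; python3 - <<'E'
from h import *
from station import manip
s=manip.sense();print(w2t(s["ee_pos"]),s["force"],s["opening"])
grab(manip,"wrist","w9");grab(manip,"scene","s9")
E
```

```text
clock: 17.17
ee_pos: [0.5675, 0.0425, 0.228]
orientation: [-0.001, 0.698, 0.716, -0.001]
force: [-6.6, 1.0, -0.3]
opening: 0.0125
[-0.01651061  0.03042586  0.22796138] [-6.57331983  0.95699695 -0.34489141] 0.0124567086902326
```

View pics/w9.png

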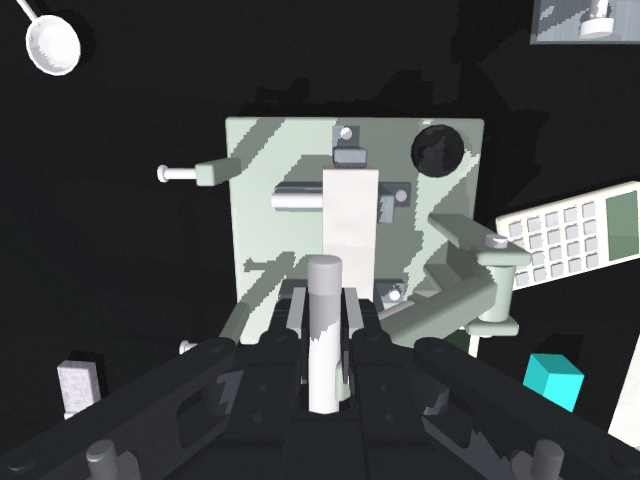

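View pics/s9.png

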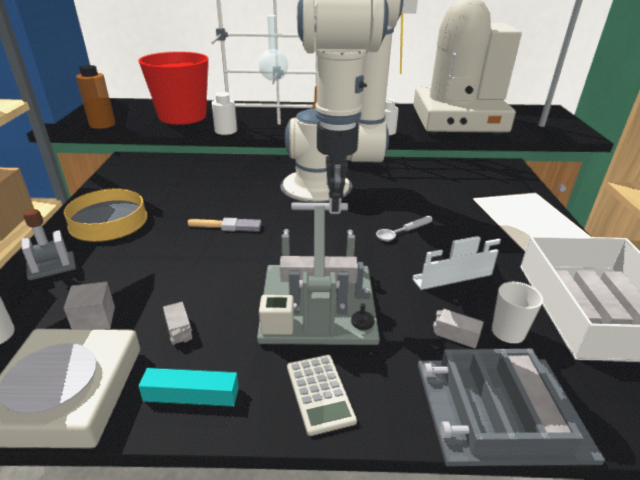

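```bash
python3 -m handwheel '[[[0,0,0,0,-0.65,0.8,0.5],[0,0,0,0,-1.3,1.6,0.5],[0,0,0,0,-2.25,3.1,0.5],[0,0,0,0,-3.1,4.9,0.5],[0,0,0,0,-3.65,6.7,0.5],[0,0,0,0,-4,8.2,0.5],[0,0,0,0,-4.1,9.2,0.5],[0,0,0,0,-4.1,9.2,0.5],[0,0,0,0,-4.1,9.2,0.5]]]'; python3 - <<'E'
from h import *
from station import manip
s=manip.sense();print(w2t(s["ee_pos"]),s["force"],s["opening"])
E
python3 -m handwheel '[[[0,0,0,0,0,0.3,0.5],[0,0,0,0,0,0.6,0.5],[0,0,0,0,0,0.9,0.5],[0,0,0,0,0,0.9,0.5]]]'
```

```text
clock: 18.02
ee_pos: [0.5305, 0.0417, 0.1369]
orientation: [0.001, 0.698, 0.716, 0.001]
force: [5.4, 1.3, -3.5]
opening: 0.0127
[-0.05351635  0.03044133  0.13687838] [ 5.36177417  1.28299372 -3.50618756] 0.012659116145234085
clock: 18.35
ee_pos: [0.5302, 0.0416, 0.1284]
orientation: [0.001, 0.698, 0.716, 0.001]
force: [6.0, 2.5, -0.7]
opening: 0.0126
```

```bash
python3 -m handwheel '[[[0,0,0,0,0,0.1,0.5],[0,0,0,0,0,0.1,0.5],[0,0,0,0,0,0.2,0.5],[0,0,0,0,0,0.2,0.5]]]';  python3 -m handwheel '[[[0,0,0,0,0,0.1,0.5],[0,0,0,0,0,0.1,0.5],[0,0,0,0,0,0.2,0.5],[0,0,0,0,0,0.2,0.5]]]'
```

```text
clock: 18.68
ee_pos: [0.5302, 0.0416, 0.1271]
orientation: [0.001, 0.698, 0.716, 0.001]
force: [4.6, 2.9, 3.4]
opening: 0.0123
clock: 19.02
ee_pos: [0.5302, 0.0416, 0.1267]
orientation: [0.001, 0.698, 0.716, 0.002]
force: [1.5, 2.6, 9.5]
opening: 0.013
```

```bash
python3 -m handwheel '[[[0,0,0,0,0,0,2.4],[0,0,0,0,0,0,2.4],[0,0,0,0,0,0,2.4],[0,0,0,0,0,-3,2.4],[0,0,0,0,0,-7,2.4],[0,0,0,0,-1,-10,2.4],[0,0,0,1,-5,-12,5],[0,0,0,2,-8,-13,8],[0,0,0,2,-10,-13,8],[0,0,0,2,-10,-13,8],[0,0,0,2,-10,-13,8]]]'; python3 - <<'E'
from h import *
from station import manip
s=manip.sense();print(w2t(s["ee_pos"]),s["force"],s["opening"])
grab(manip,"wrist","w10");grab(manip,"scene","s10");grab(manip,"top","t10")
crop("s10",240,180,400,350,"s10c",4)
crop("s10",400,220,520,350,"s10g",5)
E
```

```text
clock: 19.93
ee_pos: [0.4281, 0.0588, 0.2544]
orientation: [0.0, 0.698, 0.716, 0.0]
force: [1.5, 0.2, -0.5]
opening: 0.0799
[-0.15544213  0.04994822  0.25435891] [ 1.52993354  0.2120702  -0.54645603] 0.07994861962511894
```

View pics/w10.png

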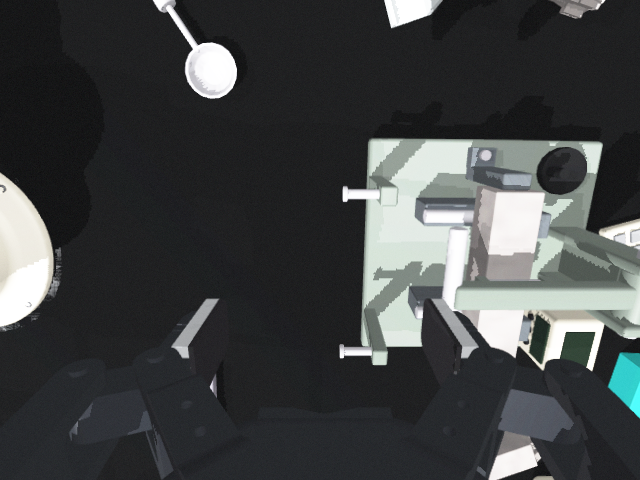

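View pics/s10c.png

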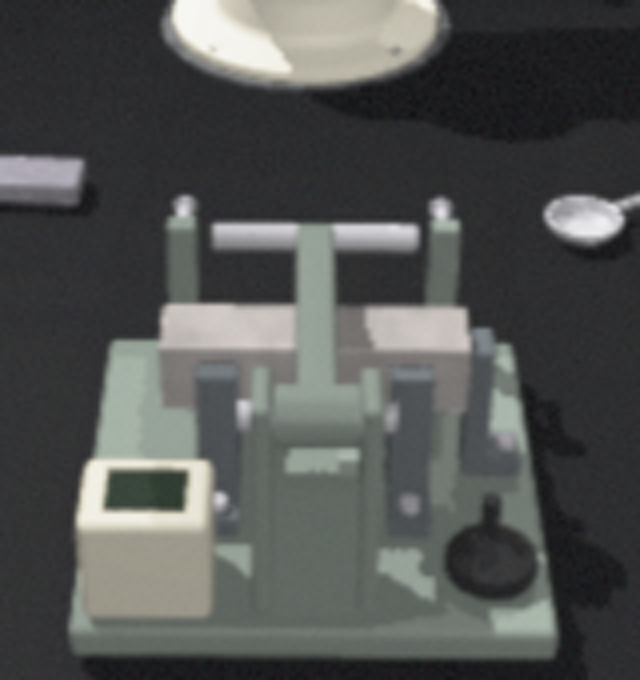

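View pics/s10g.png

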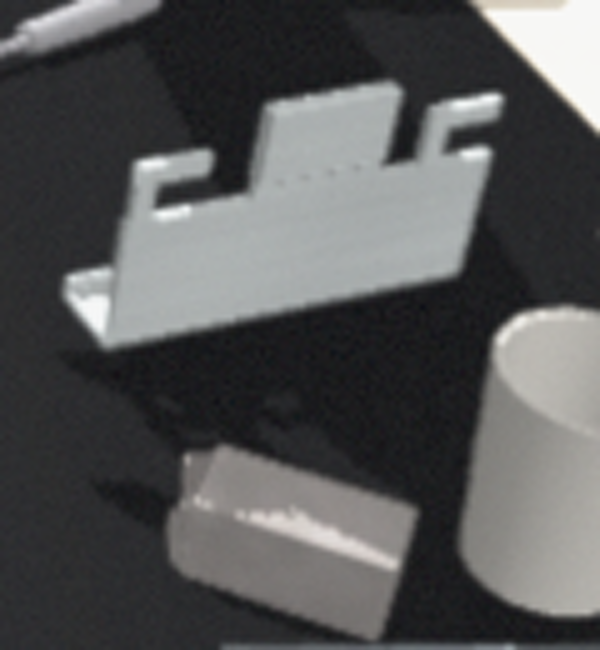

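Beam is down and level, and the prism is against its stops. The guard stands at scene px (455,265) with its slots opening to world +y and its tray toward the robot. It is next.

```bash
python3 - <<'E'
from h import *
from station import manip
delta(manip,(.47,.29,.25),106)
E
```

```text
t 20.08 rv [ -0.12  -0.   -14.65] shift cm [23.04  4.65  0.3 ] n>= 5.6
```

```bash
python3 -m handwheel '[[[0,0,-2,3,0.6,0,8],[0,0,-5,7,1.4,0,8],[0,0,-8,11,2.2,0.3,8],[0,0,-11,15,3,0.3,8],[0,0,-14,19,3.8,0.3,8],[0,0,-14.7,23,4.6,0.3,8],[0,0,-14.7,23,4.6,0.3,8],[0,0,-14.7,23,4.6,0.3,8],[0,0,-14.7,23,4.6,0.3,8],[0,0,-14.7,23,4.6,0.3,8]]]'; python3 - <<'E'
from h import *
from station import manip
s=manip.sense();print(s["ee_pos"])
grab(manip,"wrist","w11")
E
```

```text
clock: 20.92
ee_pos: [0.4695, 0.2889, 0.251]
orientation: [0.0, 0.602, 0.799, -0.0]
force: [-0.2, 0.1, 0.1]
opening: 0.0803
[0.46948486 0.28887345 0.2510412 ]
```

View pics/w11.png

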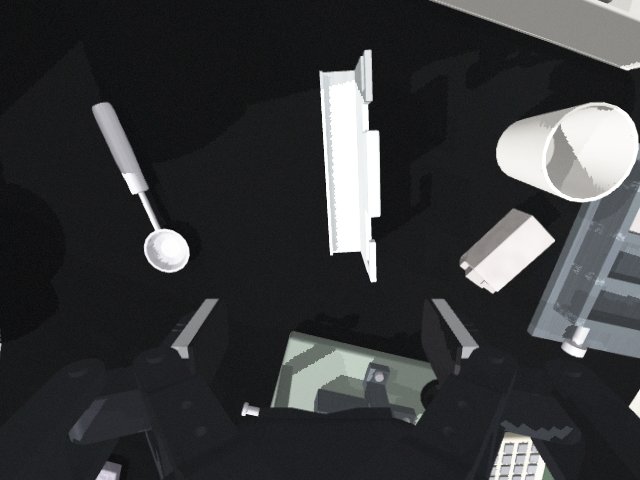

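```bash
python3 - <<'E'
from h import *
from station import manip
crop("w11",300,30,420,300,"w11c",2.9)
for p in [(373,131),(373,174),(373,217)]: print(onz("w11",[p],.118)[0].round(4))
for p in [(369,51),(375,281)]: print(onz("w11",[p],.1)[0].round(4))
g=onz("w11",[(373,174)],.118)[0]
delta(manip,(g[0],g[1]-.04,.21),106)
E
```

```text
[0.483  0.3709 0.118 ]
[0.4927 0.3409 0.118 ]
[0.503  0.3091 0.118 ]
[0.4646 0.4256 0.1   ]
[0.5262 0.2515 0.1   ]
t 20.97 rv [ 0.01  0.02 -0.03] shift cm [0.54 2.57 4.15] n>= 1.2
```

View pics/w11c.png

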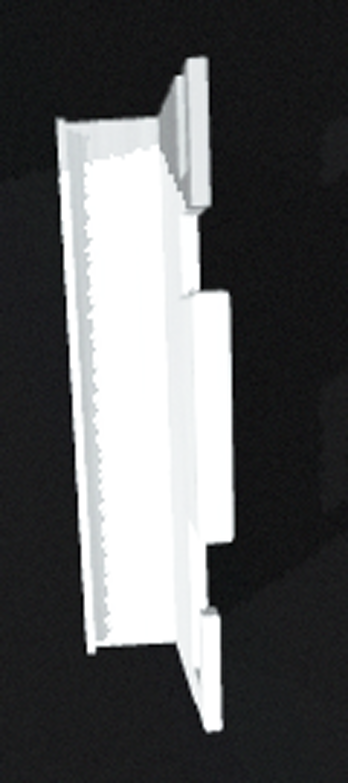

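```bash
python3 -m handwheel '[[[0,0,-2,0.5,2.6,2,8],[0,0,-2,0.5,2.6,4,8],[0,0,-2,0.5,2.6,4,8],[0,0,-2,0.5,2.6,4,8],[0,0,-2,0.5,2.6,4,8]]]'; python3 - <<'E'
from h import *
from station import manip
s=manip.sense();print(s["ee_pos"])
grab(manip,"wrist","w12")
crop("w12",260,0,420,300,"w12c",2.6)
E
```

```text
clock: 21.38
ee_pos: [0.4928, 0.3012, 0.2131]
orientation: [0.0, 0.588, 0.809, 0.001]
force: [-0.3, -0.4, 0.4]
opening: 0.08
[0.49283978 0.3011842  0.21309266]
```

View pics/w12c.png

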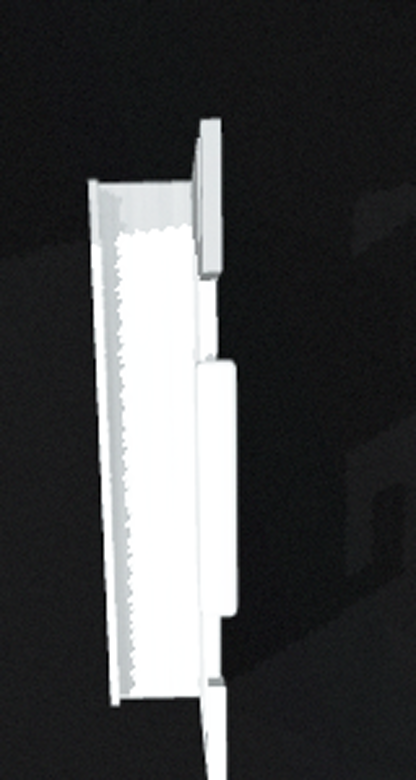

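```bash
python3 - <<'E'
from h import *
from station import manip
f=lambda x,y:(260+x/2.6-.3,y/2.6-.3)
g=lambda x,y:(300+x/2.9-.3,30+y/2.9-.3)
for a,b in [((236,360),(230,292)),((238,614),(233,541)),((220,120),(207,58)),((220,272),(210,205)),((226,685),(219,612))]:
    x,e=tri([("w12",f(*a)),("w11",g(*b))]);print(x.round(4),(e[0]*1e3).round(2))
C=onz("w12",[f(197,360),f(236,360),f(238,614),f(201,614)],.118);print(C.round(4),C.mean(0).round(4))
H=onz("w12",[f(211,120),f(211,272),f(217,685)],.1);print(H.round(4))
def yaw(d):return np.degrees(np.arctan2(-d[0],d[1]))
print("yaw",yaw(C[1]-C[2]),yaw(C[0]-C[3]),yaw(H[0]-H[2]),yaw(H[1]-H[2]),np.linalg.norm(H[0]-H[2]),np.linalg.norm(C[1]-C[2]))
C1=onz("w11",[g(195,292),g(230,292),g(233,541)],.118);print(C1.round(4),yaw(C1[1]-C1[2]))
E
```

```text
[0.4871 0.3728 0.1166] 0.28
[0.5101 0.3097 0.1087] 0.05
[0.4656 0.426  0.1035] 0.01
[0.4769 0.3923 0.1066] 0.03
[0.5146 0.2871 0.1021] 0.28
[[0.4778 0.3701 0.118 ]
 [0.4869 0.373  0.118 ]
 [0.5086 0.3119 0.118 ]
 [0.4993 0.3089 0.118 ]] [0.4931 0.341  0.118 ]
[[0.4634 0.4261 0.1   ]
 [0.4748 0.3922 0.1   ]
 [0.5127 0.2855 0.1   ]]
yaw 19.530315301984896 19.345051611807225 19.301910280989897 19.527506657557886 0.14899862948660628 0.06483569104410897
[[0.4785 0.37   0.118 ]
 [0.4871 0.3725 0.118 ]
 [0.5082 0.3112 0.118 ]] 18.99787660678928
```

```bash
python3 - <<'E'
from h import *
from station import manip
delta(manip,(.4931,.341,.082),109.4)
E
```

```text
t 21.43 rv [ 0.18 -0.03 -1.37] shift cm [ 3.75  1.19 13.18] n>= 3.3
```

```bash
python3 -m handwheel '[[[0,0,-1.4,2,0.6,0,5],[0,0,-1.4,3.8,1.2,2,5],[0,0,-1.4,3.8,1.2,5,5],[0,0,-1.4,3.8,1.2,8,5],[0,0,-1.4,3.8,1.2,11,5],[0,0,-1.4,3.8,1.2,13.2,5],[0,0,-1.4,3.8,1.2,13.2,5],[0,0,-1.4,3.8,1.2,13.2,5],[0,0,-1.4,3.8,1.2,13.2,3],[0,0,-1.4,3.8,1.2,13.2,2]]]'; python3 - <<'E'
from h import *
from station import manip
s=manip.sense();print(s["ee_pos"],s["force"],s["opening"])
delta(manip,(.4931,.341,.082),109.4)
E
```

```text
clock: 22.27
ee_pos: [0.4937, 0.3425, 0.083]
orientation: [0.001, 0.577, 0.817, 0.002]
force: [0.7, 0.1, -0.2]
opening: 0.0265
[0.49372911 0.34252041 0.08297192] [ 0.7166783   0.13410114 -0.22501386] 0.02654178849384542
t 22.27 rv [ 0.3  -0.07  0.07] shift cm [-0.12 -0.11  0.1 ] n>= 0.0
```

```bash
python3 -m handwheel '[[[0,0,0,-0.1,-0.1,0,1.6],[0,0,0,-0.1,-0.1,0,0.2],[0,0,0,-0.1,-0.1,0,0.2],[0,0,0,-0.1,-0.1,0,0.2],[0,0,0,-0.1,-0.1,0,0.2],[0,0,0,-0.1,-0.1,0,0.2],[0,0,0,-0.1,-0.1,0,0.2],[0,0,0,-0.1,-0.1,0,0.2]]]' 60; python3 - <<'E'
from h import *
from station import manip
s=manip.sense();print(s["ee_pos"],s["force"],s["opening"])
o=q2R(s["orientation"]); d=s["ee_pos"]-np.array([.4931,.341,0]);print("tool x yaw",np.degrees(np.arctan2(o[1,0],o[0,0])))
a=np.radians(19.4);print("tcp in guard", d[0]*np.cos(a)+d[1]*np.sin(a), -d[0]*np.sin(a)+d[1]*np.cos(a))
E
```

```text
clock: 22.93
ee_pos: [0.4929, 0.3409, 0.0816]
orientation: [0.001, 0.577, 0.816, 0.002]
force: [1.0, 0.2, 6.2]
opening: 0.0095
[0.49287316 0.34090781 0.08162275] [1.02054797 0.16452852 6.159023  ] 0.009495129490330219
tool x yaw 109.4681217903836
tcp in guard -0.0002445835482504441 -1.160378003726467e-05
```

```bash
python3 - <<'E'
from h import *
import cv2
ims=[]
for fn,x,y in [("w10",352,194),("w10",350,352),("wrist7",375,90),("wrist7",370,256),("w6",195,139),("w8",122,162)]:
    im=cv2.imread(f"pics/{fn}.png")[y-20:y+20,x-20:x+20]; ims.append(cv2.resize(im,(260,260),interpolation=cv2.INTER_CUBIC))
cv2.imwrite("pics/pins.png",np.vstack([np.hstack(ims[:3]),np.hstack(ims[3:])]))
E
```

```text
(no output)
```

View pics/pins.png

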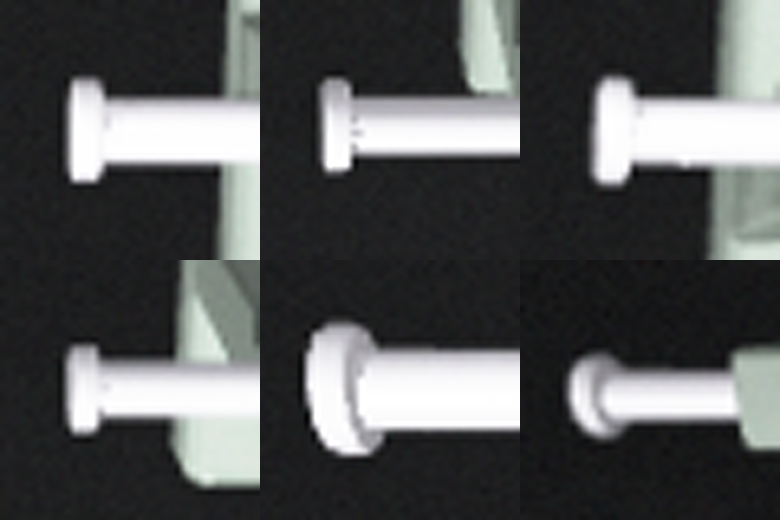

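```bash
python3 - <<'E'
from h import *
L=[("w10",(345.2,194.1)),("wrist7",(369.5,90.1)),("w6",(187.3,138.7)),("w3",(373.2,88.5)),("w4",(409.2,154.4))]
Rr=[("w10",(341.7,351.4)),("wrist7",(362.8,256.))]
for n,o in (("L",L),("R",Rr)):
    x,e=tri(o);print(n,x.round(4),w2t(x).round(4),(np.array(e)*1e3).round(1))
    for a in o: print("  at z=.1",w2t(onz(a[0],[a[1]],.1)[0]).round(4))
E
```

```text
L [0.4445 0.0845 0.1004] [-0.1385  0.0753  0.1004] [0.4 0.7 0.4 0.2 0.6]
  at z=.1 [-0.1381  0.075   0.1   ]
  at z=.1 [-0.1378  0.075   0.1   ]
  at z=.1 [-0.1389  0.0755  0.1   ]
  at z=.1 [-0.1386  0.0752  0.1   ]
  at z=.1 [-0.139   0.0756  0.1   ]
R [ 0.4475 -0.0661  0.0999] [-0.139  -0.0754  0.0999] [0. 0.]
  at z=.1 [-0.1391 -0.0753  0.1   ]
  at z=.1 [-0.139  -0.0754  0.1   ]
```

```bash
python3 - <<'E'
from h import *
from station import manip
print(t2w(-.185,-.028,.2))
delta(manip,t2w(-.185,-.028,.2),91.35)
E
```

```text
[ 0.40041102 -0.01985078  0.2       ]
t 22.93 rv [ 0.22 -0.07 18.12] shift cm [-30.92 -20.69 -11.94] n>= 9.4
```

```bash
python3 -m handwheel '[[[0,0,0,0,0,-2,0.2],[0,0,0,0,0,-5,0.2],[0,0,2,-1,-2,-8.5,0.2],[0,0,5,-3,-5,-11,0.2],[0,0,8,-6,-8,-12,0.2],[0,0,11,-9,-10.5,-13,0.2],[0,0,13,-12.5,-13,-13,0.2],[0,0,15,-16,-15,-13,0.2],[0,0,17,-19.5,-17,-13,0.2],[0,0,18.1,-23,-19,-13,0.2],[0,0,18.1,-27,-20.7,-13,0.2],[0,0,18.1,-30.9,-20.7,-12.5,0.2]]]'; python3 - <<'E'
from h import *
from station import manip
s=manip.sense();print(s["ee_pos"],s["force"],s["opening"])
delta(manip,t2w(-.185,-.028,.2),91.35)
E
```

```text
clock: 23.93
ee_pos: [0.3979, -0.0216, 0.2057]
orientation: [0.001, 0.698, 0.716, 0.001]
force: [2.9, 0.5, -2.5]
opening: 0.0094
[ 0.39791491 -0.02162598  0.2057088 ] [ 2.94475774  0.48114858 -2.53874287] 0.00940215380925245
t 23.93 rv [0.12 0.02 0.05] shift cm [0.17 0.25 0.57] n>= 0.2
```

Now look at the guard in hand and check its tilt and offset.

```bash
python3 -m handwheel '[[[0,0,0,0,0,1,0.2],[0,0,0,0,0,2,0.2],[0,0,0,0,0,2,0.2],[0,0,0,0,0,2,0.2]]]'; python3 - <<'E'
from h import *
from station import manip
s=manip.sense();print(w2t(s["ee_pos"]),s["force"],s["opening"])
grab(manip,"wrist","w13");grab(manip,"scene","s13")
crop("s13",220,130,420,300,"s13c",4)
E
```

```text
clock: 24.27
ee_pos: [0.399, -0.0188, 0.1832]
orientation: [-0.001, 0.698, 0.716, -0.001]
force: [0.5, 0.6, -3.0]
opening: 0.0095
[-0.18642731 -0.02690064  0.18315916] [ 0.5120596   0.57317821 -2.96400462] 0.009478540643997826
```

View pics/w13.png

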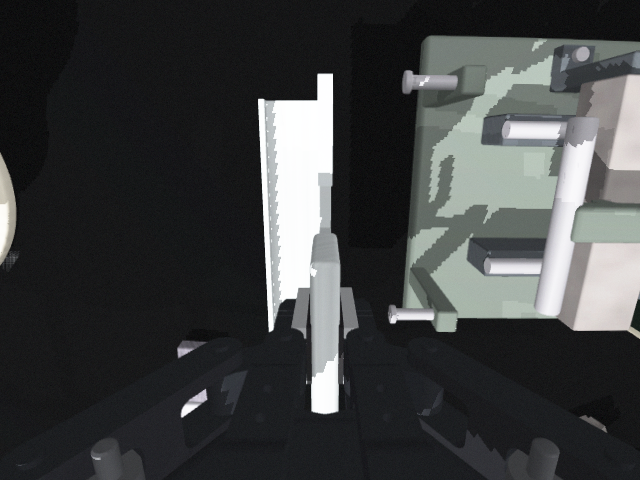

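View pics/s13c.png

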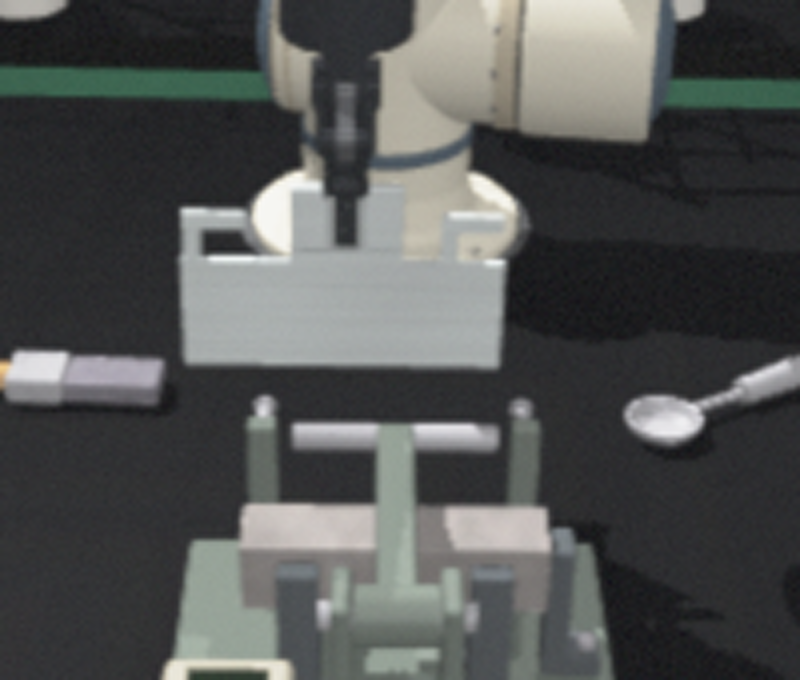

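```bash
python3 - <<'E'
from h import *
for z in (.1966,.2016,.2066): print(z,w2t(onz("w13",[(325,74)],z)[0]).round(4))
# scene check: slot_l pt, slot arm ends
from station import manip
s=manip.sense();o=w2t(s["ee_pos"])
for g in [(0,91,100),(0,-59,100),(0,-97,0),(0,93,0),(0,93,70)]:
    w=t2w(o[0]+g[0]/1e3,o[1]+g[1]/1e3,o[2]-.0816+g[2]/1e3);p=proj("s13",w)[0];print(g,((p-[220,130])*4).round(0))
E
```

```text
0.1966 [-0.1864  0.0641  0.1966]
0.2016 [-0.1863  0.0633  0.2016]
0.2066 [-0.1863  0.0625  0.2066]
(0, 91, 100) [503. 212.]
(0, -59, 100) [243. 210.]
(0, -97, 0) [185. 359.]
(0, 93, 0) [498. 362.]
(0, 93, 70) [504. 259.]
```

```bash
python3 - <<'E'
from h import *
from station import manip
delta(manip,t2w(-.185,-.028,.102),91.35)
delta(manip,t2w(-.124,-.028,.102),91.35)
E
```

```text
t 24.37 rv [-0.   -0.02  0.18] shift cm [-0.13  0.08  8.25] n>= 2.0
t 24.37 rv [-0.   -0.02  0.18] shift cm [-0.15  6.18  8.25] n>= 2.5
```

```bash
python3 -m handwheel '[[[0,0,0.2,-0.1,0.1,2.5,0.2],[0,0,0.2,-0.1,0.1,5,0.2],[0,0,0.2,-0.1,0.1,7,0.2],[0,0,0.2,-0.1,0.1,8.2,0.2],[0,0,0.2,-0.1,0.1,8.2,0.2],[0,0,0.2,-0.1,0.1,8.2,0.2],[0,0,0.2,-0.1,0.1,8.2,0.2],[0,0,0.2,-0.1,0.1,8.2,0.2]]]'; python3 - <<'E'
from h import *
from station import manip
s=manip.sense();print(w2t(s["ee_pos"]),s["force"],s["opening"])
grab(manip,"wrist","w14");grab(manip,"scene","s14")
crop("s14",220,150,420,300,"s14c",4)
delta(manip,t2w(-.124,-.028,.102),91.35)
E
```

```text
clock: 25.03
ee_pos: [0.4016, -0.0208, 0.1042]
orientation: [0.001, 0.7, 0.715, 0.001]
force: [-0.1, 0.5, -3.3]
opening: 0.0089
[-0.18383419 -0.02896941  0.10421454] [-0.0818534   0.54525477 -3.29282932] 0.008909920663385595
t 25.13 rv [ 0.14  0.02 -0.16] shift cm [0.13 6.01 0.19] n>= 1.4
```

View pics/w14.png

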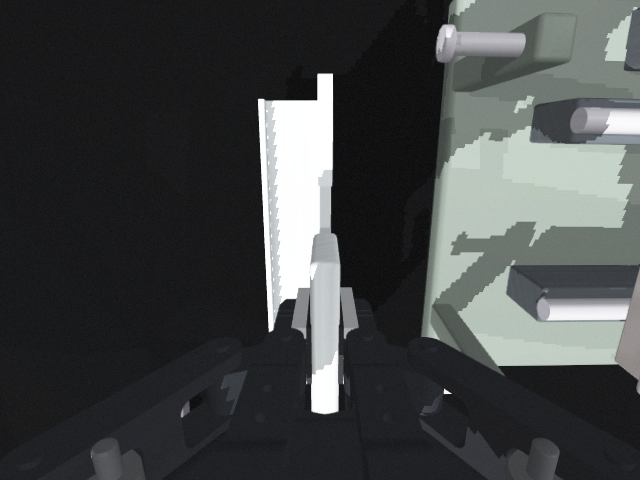

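View pics/s14c.png

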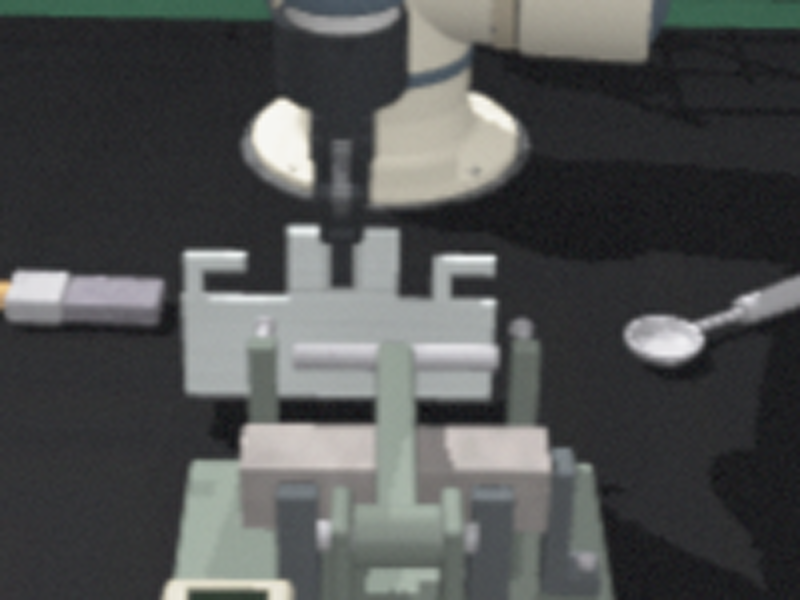

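```bash
python3 -m handwheel '[[[0,0,-0.2,0.1,0.5,0.2,0.2],[0,0,-0.2,0.1,1.5,0.2,0.2],[0,0,-0.2,0.1,2.5,0.2,0.2],[0,0,-0.2,0.1,3.5,0.2,0.2],[0,0,-0.2,0.1,4,0.2,0.2],[0,0,-0.2,0.1,4,0.2,0.2]]]';  python3 -m handwheel '[[[0,0,0,0,0.5,0,0.2],[0,0,0,0,1,0,0.2],[0,0,0,0,1.5,0,0.2],[0,0,0,0,2,0,0.2],[0,0,0,0,2,0,0.2],[0,0,0,0,2,0,0.2]]]'; python3 - <<'E'
from h import *
from station import manip
s=manip.sense();print(w2t(s["ee_pos"]),s["force"],s["opening"])
grab(manip,"wrist","w15");grab(manip,"scene","s15")
crop("s15",220,150,420,300,"s15c",4)
delta(manip,t2w(-.124,-.000,.102),91.35)
E
```

```text
clock: 25.63
ee_pos: [0.4414, -0.019, 0.1002]
orientation: [-0.0, 0.698, 0.716, 0.0]
force: [0.3, -0.2, -2.1]
opening: 0.0091
clock: 26.13
ee_pos: [0.4607, -0.0185, 0.1002]
orientation: [-0.0, 0.698, 0.716, -0.0]
force: [0.5, -0.7, -2.6]
opening: 0.0092
[-0.12472842 -0.02810712  0.10021911] [ 0.48609023 -0.73797332 -2.63024809] 0.009249672377479512
t 26.23 rv [-0.02 -0.    0.03] shift cm [ 2.81  0.1  -0.18] n>= 0.7
```

View pics/w15.png

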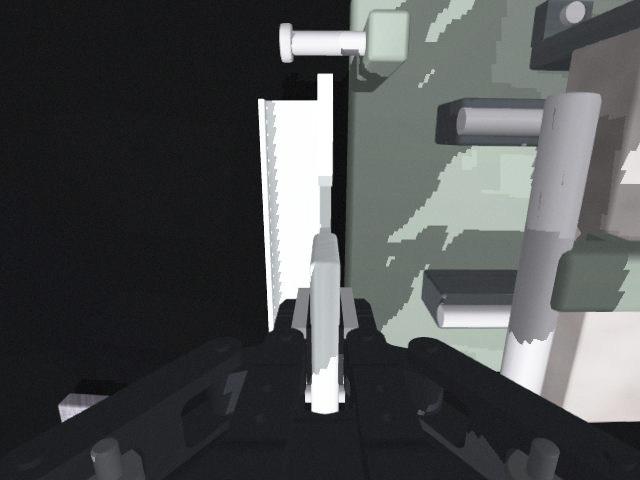

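View pics/s15c.png

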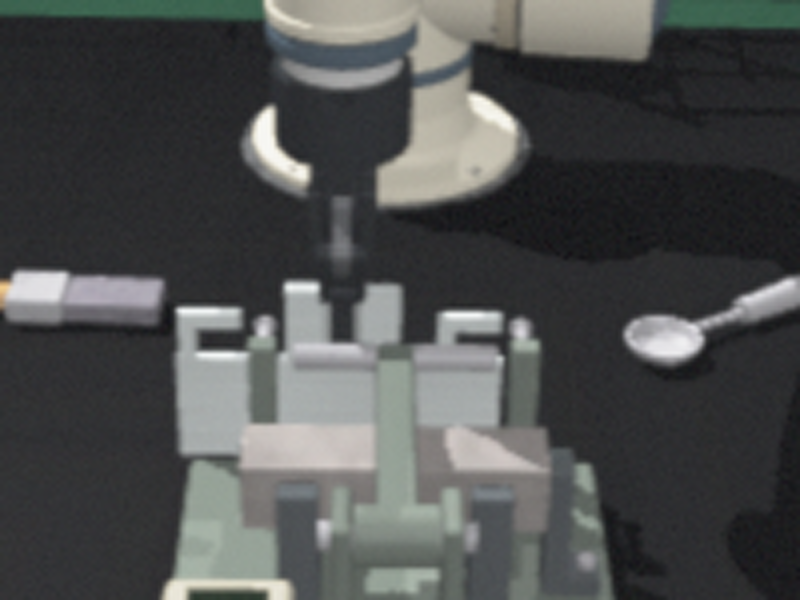

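```bash
python3 -m handwheel '[[[0,0,0,0.5,0.05,0,0.2],[0,0,0,1,0.05,0,0.2],[0,0,0,1.5,0.05,0,0.2],[0,0,0,2,0.05,0,0.2],[0,0,0,2.5,0.05,0,0.2],[0,0,0,2.7,0.05,0,0.2],[0,0,0,2.7,0.05,0,0.2],[0,0,0,2.7,0.05,0,0.2]]]'; python3 - <<'E'
from h import *
from station import manip
s=manip.sense();print(w2t(s["ee_pos"]),s["force"],s["opening"])
grab(manip,"scene","s16")
crop("s16",220,150,420,300,"s16c",4)
E
```

```text
clock: 26.9
ee_pos: [0.4604, 0.0086, 0.1003]
orientation: [0.0, 0.698, 0.716, -0.0]
force: [-0.6, 0.3, -2.1]
opening: 0.0092
[-0.12432397 -0.00097527  0.10028341] [-0.63946504  0.27358213 -2.13921188] 0.00921544699059844
```

View pics/s16c.png

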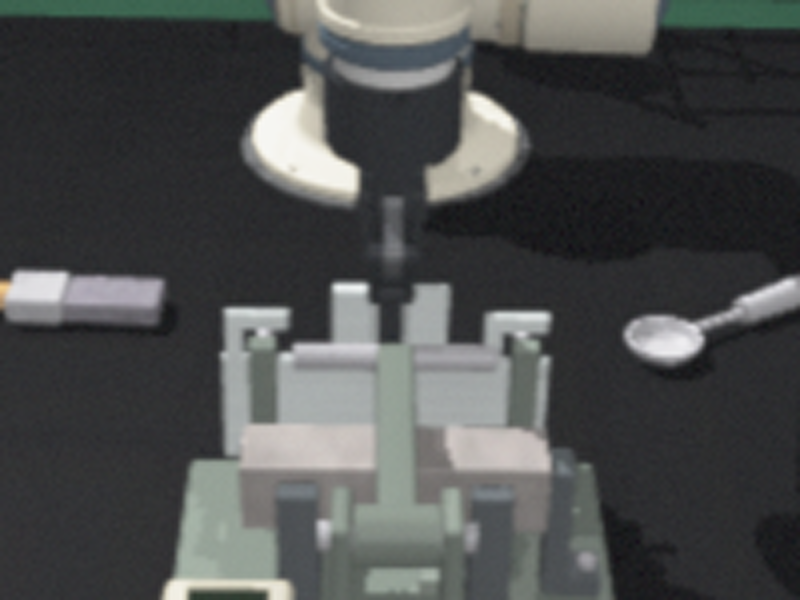

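```bash
python3 -m handwheel '[[[0,0,0,0,0,0.1,0.2],[0,0,0,0,0,0.2,0.2],[0,0,0,0,0,0.3,0.2],[0,0,0,0,0,0.4,0.2],[0,0,0,0,0,0.4,0.2],[0,0,0,0,0,0.4,0.2]]]'; python3 -m handwheel '[[[0,0,0,0,0,0.1,0.2],[0,0,0,0,0,0.2,0.2],[0,0,0,0,0,0.2,0.2]]]'
```

```text
clock: 27.45
ee_pos: [0.4604, 0.0084, 0.0963]
orientation: [-0.0, 0.699, 0.716, -0.0]
force: [-1.6, -0.4, -2.7]
opening: 0.0095
clock: 27.7
ee_pos: [0.4608, 0.0083, 0.0953]
orientation: [0.001, 0.699, 0.716, 0.0]
force: [-1.9, -1.8, 3.7]
opening: 0.0096
```

```bash
python3 -m handwheel '[[[0,0,0,0,0,0,1.4],[0,0,0,0,0,0,2],[0,0,0,0,0,0,3],[0,0,0,0,0,0,3],[0,0,0,0,0,-1,3],[0,0,0,0,0,-3,3],[0,0,0,0,0,-6,3],[0,0,0,0,0,-9,3],[0,0,0,0,-2,-12,3],[0,0,0,0,-5,-14,3],[0,0,0,0,-8,-14,3],[0,0,0,0,-8,-14,3]]]'; python3 - <<'E'
from h import *
from station import manip
s=manip.sense();print(w2t(s["ee_pos"]),s["force"],s["opening"])
grab(manip,"scene","s17");grab(manip,"wrist","w17")
crop("s17",220,150,420,300,"s17c",4)
E
```

```text
clock: 28.7
ee_pos: [0.3781, 0.0065, 0.2383]
orientation: [0.002, 0.699, 0.716, 0.002]
force: [-1.0, -0.3, -0.5]
opening: 0.03
[-0.2067224  -0.00110548  0.23826036] [-1.00675708 -0.3046503  -0.4784351 ] 0.02998512451310458
```

View pics/s17c.png

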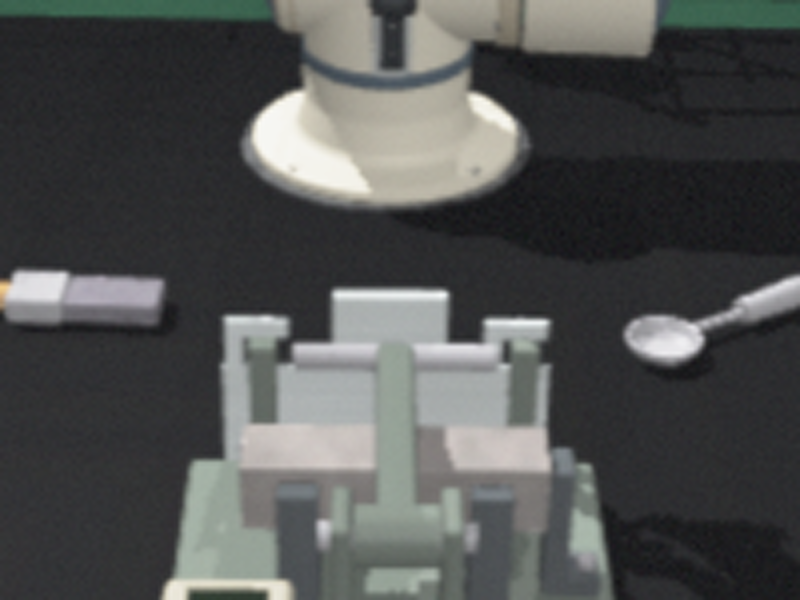

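View pics/w17.png

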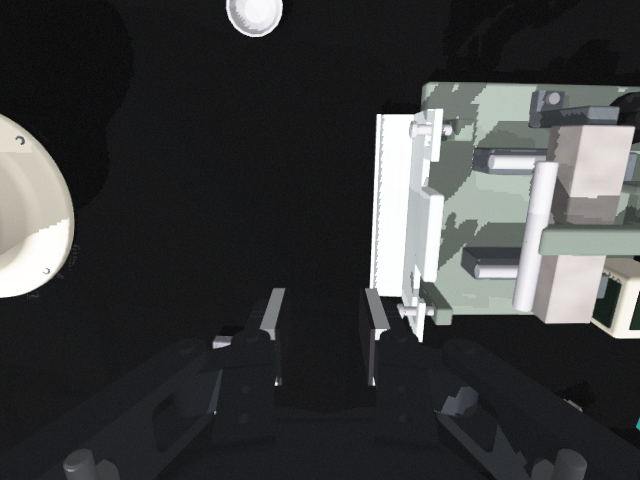

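```bash
python3 - <<'E'
from h import *
from station import manip
crop("w17",360,90,480,350,"w17c",3)
for p in [(434,192),(434,280)]: print("grip top",w2t(onz("w17",[p],.132)[0]).round(4))
for p in [(437,110),(420,340)]: print("hooks",w2t(onz("w17",[p],.114)[0]).round(4))
for p in [(378,115),(373,290)]: print("tray rim",w2t(onz("w17",[p],.03)[0]).round(4))
E
```

```text
grip top [-0.1285  0.0329  0.132 ]
grip top [-0.1228 -0.033   0.132 ]
hooks [-0.1254  0.0882  0.114 ]
hooks [-0.1238 -0.0951  0.114 ]
tray rim [-0.1545  0.0894  0.03  ]
tray rim [-0.1527 -0.0864  0.03  ]
```

View pics/w17c.png

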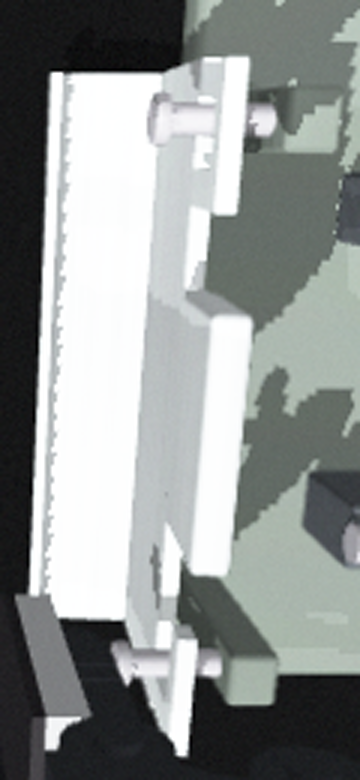

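```bash
python3 -m handwheel '[[[0,0,0,-2,-1,-3,3],[0,0,0,-5,-2,-6,3],[0,0,0,-6,-2,-9,3],[0,0,0,-6,-2,-9,3],[0,0,0,-6,-2,-9,3],[0,0,0,-6,-2,-9,3]]]'; python3 - <<'E'
from h import *
from station import manip
for n in ["wrist","scene","top"]: grab(manip,n,n+"18")
s=manip.sense();print(w2t(s["ee_pos"]),s["force"],s["clock"])
crop("wrist18",360,0,640,240,"w18c",2.8)
a=cv2.imread("pics/s17.png").astype(int)[180:300,260:370];b=cv2.imread("pics/scene18.png").astype(int)[180:300,260:370];print("diff",abs(a-b).max(),abs(a-b).mean())
E
```

```text
clock: 29.3
ee_pos: [0.3625, -0.054, 0.3232]
orientation: [-0.001, 0.699, 0.716, -0.0]
force: [0.2, -0.1, -1.0]
opening: 0.0299
[-0.22420443 -0.06075274  0.32258135] [-0.86195285  0.12370204  0.43798309] 29.45
diff 72 2.097146464646465
```

View pics/w18c.png

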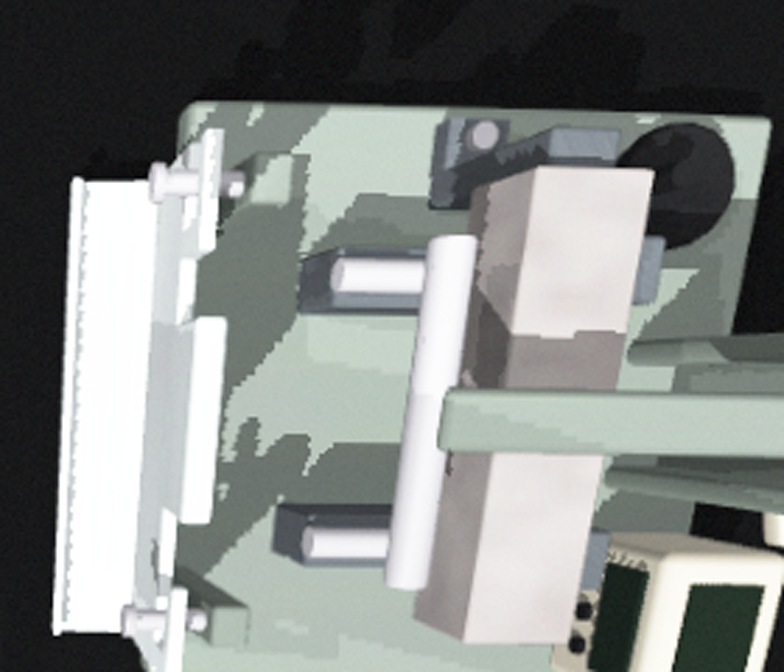

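View pics/scene18.png

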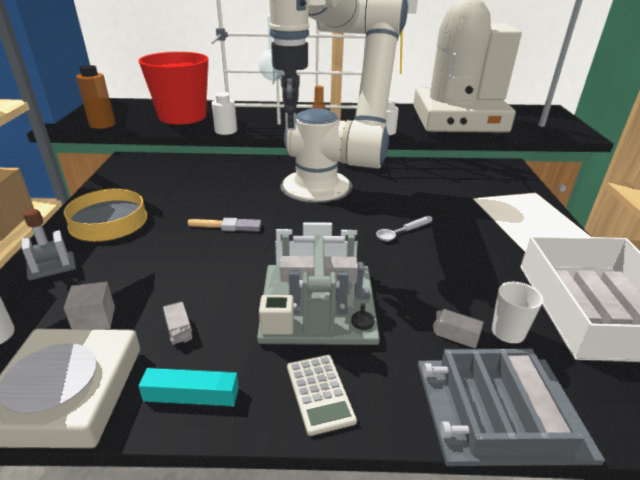

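```bash
python3 - <<'E'
from h import *
f=lambda x,y:(360+x/2.8-.3,y/2.8-.3)
g=lambda x,y:(360+x/3-.3,90+y/3-.3)
for n,a,b in [("tray L",(76,180),(52,74)),("hook L top out",(213,132),(238,60)),("grip L",(212,320),(232,318)),("grip R",(197,520),(212,572)),("hookR",(175,592),(185,632))]:
    x,e=tri([("wrist18",f(*a)),("w17",g(*b))]);print(n,w2t(x).round(4),(e[0]*1e3).round(2))
for p in [(540,167),(655,172),(465,642),(555,643)]: print("prism top",w2t(onz("wrist18",[f(*p)],.115)[0]).round(4))
for p in [(451,238),(406,586)]: print("bar top",w2t(onz("wrist18",[f(*p)],.139)[0]).round(4))
# height of bar from w10 & wrist18: left end of bar top
print(w2t(tri([("wrist18",f(451,238)),("w10",(458,229))])[0]).round(4))
# before/after of other things
a=cv2.imread("pics/scene0.png").astype(int);b=cv2.imread("pics/scene18.png").astype(int)
for n,(x0,y0,x1,y1) in dict(halfA=(155,295,200,350),halfB=(430,305,485,350),cube=(60,280,120,330),beaker=(490,280,545,345),brush=(185,215,265,235),spoon=(370,212,435,245)).items(): print(n,abs(a-b)[y0:y1,x0:x1].mean().round(2))
E
```

```text
tray L [-0.1537  0.0904  0.0216] 0.5
hook L top out [-0.1237  0.0884  0.1119] 0.36
grip L [-0.125   0.0299  0.1288] 0.1
grip R [-0.1254 -0.0336  0.1312] 0.09
hookR [-0.1227 -0.0637  0.1027] 0.48
prism top [-0.0176  0.0788  0.115 ]
prism top [0.021  0.0781 0.115 ]
prism top [-0.0188 -0.0796  0.115 ]
prism top [ 0.0148 -0.08    0.115 ]
bar top [-0.0562  0.0537  0.139 ]
bar top [-0.0558 -0.0543  0.139 ]
[-0.0545  0.0541  0.1357]
halfA 4.19
halfB 21.06
cube 4.88
beaker 6.29
brush 1.64
spoon 16.86
```

```bash
python3 - <<'E'
from station import manip
s=manip.sense();print(s["clock"],s["joint_velocities"].round(3),s["force"].round(1))
print(manip.close_job())
E
```

```text
29.45 [ 0.004 -0.008 -0.001 -0.     0.002 -0.001] [-0.9  0.1  0.4]
the job is handed in; nothing more can be done
None
```

The job is handed in at 29.5 s: the prism is home, the loading beam is down on it, and the guard hangs on both pins with its tray outward.

- **Prism:** I laid it on the rollers and slid it against the stops. I then pressed it again with closed fingers at two points on the front face and on the right end, and it was rigid at about 15 N each time. The last image puts its centre within about 1–2 mm of home and square as far as I can tell. That image is no sharper than the 2.2 mm limit, so the firm stops are the better evidence.
- **Beam:** I swung it down by its bar until contact at about 9.5 N. The bar now stands at z ≈ 136 mm (nominal 135) and x ≈ -55 mm, which is level.
- **Guard:** Both hook arms rest on the pins, at x ≈ -124 mm. It leans about 0.09 rad, with the tray edge about 8 mm closer to the tester than if upright; the limit is 0.2.
- **Other items:** The halves, cube, beaker, brush and spoon sit at the same places in the last scene picture as in the first. The brightness comparison was high for one half and for the spoon; I put that down to lighting, since their positions look unchanged by eye.
- **Robot:** It stood clear of everything and at rest when I handed in.

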